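Set a stop collar to a gauge on a display mount

ROBOT

A 7-joint arm with a two-finger parallel gripper is mounted at the origin on the work surface. World frame = base frame: x ahead of the robot, y to its left, z up, the work surface at z = 0. Lengths are in m, angles in rad, forces in N, time in s.
With the tool pointing down it reaches from about 0.425 to 0.975 m from the base axis. Payload 16.7 kg.
Tool frame: the origin (TCP) lies at the very end of the fingers, on their centre line; the grasp point (between the pads) lies 19 mm behind it; z points along the fingers, x is the direction in which the jaws open and shut, and the axes are right-handed (so a half turn about z gives the same grasp; the last joint's range is limited). The gripper opens to 85 mm and grips with 20 to 120 N. Pads are 22 mm wide; open, the fingers measure 114 mm over their backs; the gripper's body (76 mm by 85 mm) begins 54 mm behind the grasp point. The pads swing forward as they close: fully open they stand 13 mm farther back than shut.
Start: joints at [-0.149, 0.426, 0.074, 1.606, -0.034, 1.111, -0.067], TCP at [0.675, -0, 0.231] pointing down, gripper open.
Joint ranges: [-2.85, 2.85], [-0.5, 2.14], [-1.23, 1.37], [0.21, 2.46], [-1.02, 4.16], [0.16, 2.05], [-2.73, 2.73]. Speed limits (rad/s): [1.89, 1.89, 2.39, 2.39, 3.01, 3.01, 3.01].

INTERFACE

Orientations are given as [roll, pitch, yaw] about the fixed x, y, z axes, in that order (R = Rz(yaw) Ry(pitch) Rx(roll)).
In Python, from workcell import env gives the robot as it stands.
- The arm moves only by the tool apply_moves, never from a script. Its argument "moves" is a list of rows, each a list of 7 numbers: the turn, a rotation vector about the tool's x, y, z in units of 0.5 rad (1.0 is 0.5 rad), then the shift along the tool's x, y, z in units of 0.8 m (1.0 is 0.8 m), then the closure, from -1 (fully open) to 1 (shut), so that 0 is half open. In form: [[rx, ry, rz, tx, ty, tz, hand], ...]. A call has 1 to 10 rows; each row is the pose to reach, as a shift and turn from the pose measured when the call began, along the tool's axes at that moment; what a row does not reach only later rows make up. A row lasts 1/8 s, in which the tool goes at most 62.5 mm and 10.7 degrees, less where a joint would pass 70% of its speed; a pose out of reach is approached as far as the arm can. A call with a number of a shift or a turn outside -1 to 1 is refused whole. A call with a gripper value outside its range is refused whole. The fingers move at their own pace and stop on an object; "squeeze" is the grip in N (left out, the last holds). Time passes only in rows, so rows that repeat a pose let the fingers close. It gives the time, the measured TCP pose, the force and the opening at its end, in the units of the state.
- env.get_obs(): the state, without advancing time (a new reading comes with each control period).
- env.capture(name): name is "scene" or "side" or "wrist"; returns the picture (420x560x3 uint8, blue, green, red); there is no depth.
- env.get_calibration(name): a dict with "K" (3x3 intrinsics, pixels), "xyz" and "attitude" of the camera in the world. Camera axes: x right, y down, z forward; pixel columns grow to the right and rows downward; lengths in m; the calibration is good to about 2 mm. The wrist camera is an equidistant fisheye: a pixel r from the principal point sees the ray r / f radians off the axis. A picture is of the moment at which its call begins: read the wrist's pose just before it. get_calibration takes no time and is no camera call; for the wrist camera it gives the pose at the moment of the call.
- env.close_job(): hands the job in, once; it reports no verdict.
Trained networks look in the newest picture that a camera, given by its name, has taken for a name from the list of things; names that differ only in an ending like _2 or _b are one class to them, and where a whole thing is asked for, a point or a joint stands for the part that bears it (a point fixed in the world has none). Each returns a list of dicts, best first, with "conf" (0 to 1); they miss things now and then, are a little off and sometimes report something else, mostly with a low value. They report only what shows in the picture. A call takes as long as a camera call. They do not tell look-alikes from the thing itself.
- env.spot_in(camera, label): "box" ([centre column, centre row, width, height] in pixels, round what is visible of it).
- env.regions_of(camera, label): "region" (420x560 bool, what is visible of it) and "box" ([centre column, centre row, width, height] in pixels, round what is visible of it).
- env.tip_of(camera, label): "xy" ([column, row] in pixels: a listed point, or the origin of a listed thing).
The state is a dict: "t": time; "joint_pos": joint angles; "qvel": joint speeds; "joint_torque": joint torques, N m; "tcp_pos": TCP position; "tcp_rot": TCP orientation; "ft_force": force on the tool from outside, world axes, zero at the start; "ft_torque": the same for the moment, N m; "gripper_width": finger opening in m.
Only numpy, scipy, OpenCV 4.12 (cv2) and the standard library are available. Lean on these libraries where they do the work, as an engineer would, in place of code of your own. Each camera call takes 0.05 s, during which the arm holds its last target.

TASK

Set the knurled stop collar on the display mount's threaded post to the height of the taller of the two forked gauges: lay that gauge flat on the top plate with its slot pushed fully home around the post, then spin the collar down on to it until it nips the gauge finger-snug, so that the gauge cannot rattle, but never forced (stay below 25 N). Leave the gauge nipped there and everything else where it was.

Things in the scene. Friction and masses are not known exactly. Their poses are not given: they have to be found in the camera images.
- post_foot (a point): foot of the upright threaded steel post, on its axis, level with the upper face of the mount's top plate (36 mm above the desk); z up. The mount is dark steel, fixed and rigid: lower plate 120 x 120 mm, coil springs, top plate 110 x 110 mm, edges along this point's x and y. The post is 16 mm in diameter (17.6 mm over the visible thread) and ends 81 mm above this point
- collar: knurled aluminium collar on the post: knurled ring 44 mm across, 22 mm high, under it a plain pressure ring 38 mm across that projects 10 to 15 mm (varies; it yields 1 mm per 20 N). Origin 26 mm below point collar_grip. Right-hand thread: clockwise from above lowers it 20 mm a turn; friction 0.06 N m holds it. Starts 36 mm+ above the plate. 1 N of nip adds about 0.015 N m to the moment
- collar_grip (a point): centre of the collar's knurled ring, on the axis, half-way up the knurling (11 mm below its top; 21 to 26 mm above the pressure ring's underside); it rises and sinks with the collar. Read standing still after each small turn, the moment may first dip a little at light nip, before it rises (friction can hold it either way)
- gauge_tall: the taller of the two loose grey plastic fork gauges, 30 mm high (the other is 20 mm), otherwise the same outline; about 0.14 kg. Origin in its underside, same point as point gauge_tall_seat. Its x axis points out of the slot mouth, the tail runs along -x, z up. Stands on the desk flat with the height upright
- gauge_tall_seat (a point): point in the tall gauge's underside where the post's axis is when it is fully home. Slot 20 mm wide, open towards +x; the fork's arms end 25 mm ahead (+x) of this point, the slot's flat end is 8.5 mm behind it (post radius 8 mm). The fork is 50 mm wide and reaches back to x = -26 mm
- gauge_tall_grip (a point): grip point on the tall gauge's tail, 95 mm behind the seat (-x), half-way up (15 mm above the underside). The tail is a straight bar 20 mm wide and 30 mm high, from x = -26 to -116 mm
- gauge_short: the shorter fork gauge, 20 mm high, same outline, not to be used; origin and axes as on the tall one
- phone: bystander: flat phone 150 x 74 x 10 mm
- handset: bystander: flat pale handset 150 x 74 x 10 mm
- tape_roll: bystander: roll of black tape, 58 mm across, 19 mm high
- notepad: bystander: paper pad 76 x 76 x 14 mm
- mouse: bystander: round black mouse 62 mm across, 34 mm high, on a mat
- microphone: bystander: black hand microphone 100 x 55 x 26 mm
There are look-alikes about, which are no part of the job. Leave any purple look-alike of the part that bears post_foot alone. Leave any red look-alike of the gauge_tall alone.

How it is judged:
By the outcome, as a careful person would: the job done as asked, in the order asked, and still so for the second after the job is handed in, with the robot touching nothing.
It also fails if it takes over 72 s, if anything falls off the work surface, if the arm or the gripper's body presses on something with over 40 N, if the wrist force passes 120 N, or if a joint passes its speed limit or range.

## Working session

There is one attempt and no reset: what is moved stays moved. The work goes in short steps, Python scripts to look and compute and a tool call to move; the robot and the scene stay as the last step left them, time stands still between calls to the robot, and variables do not carry over. Pictures are saved under pics/ and viewed, and the job is handed in when it is done.

Besides the shell and the picture viewer there is one more tool, called by a JSON object that holds its "fn" and its "kwargs". apply_moves: Moves the arm, as the interface text tells. Shifts and turns lie within -1 to 1; 1 stands for 0.8 m of shift or 0.5 rad of turn. Its arguments: {"type":"object","properties":{"moves":{"type":"array","items":{"type":"array","items":{"type":"number"}}},"squeeze":{"type":"number"}},"required":["moves"]}

```bash
ls; mkdir -p pics; python3 - <<'E'
from workcell import env
import cv2
o=env.get_obs(); print({k:(v if not hasattr(v,'tolist') else [round(x,4) for x in v.tolist()] if v.ndim else v) for k,v in o.items()})
for n in ["scene","side","wrist"]:
    print(n,env.get_calibration(n)); cv2.imwrite(f"pics/a_{n}.png",env.capture(n))
E
```

```text
pics
{'t': 0.0, 'joint_pos': [-0.1495, 0.4267, 0.0739, 1.6066, -0.0341, 1.1108, -0.0671], 'qvel': [-0.0016, 0.0003, -0.0013, -0.0008, -0.0012, -0.0015, -0.0002], 'joint_torque': [0.0007, -94.9842, 3.7624, -46.3524, 0.0194, 0.0101, 0.0], 'tcp_pos': [0.6746, -0.0, 0.2306], 'tcp_rot': [3.1415, 0.0013, 0.0], 'ft_force': [0.6926, 0.3414, -0.0073], 'ft_torque': [0.0196, -0.016, -0.012], 'gripper_width': 0.08537733556289126}
scene {'K': array([[379.2696115 ,   0.        , 281.35514189],
       [  0.        , 379.2696115 , 209.64018247],
       [  0.        ,   0.        ,   1.        ]]), 'xyz': array([ 1.31677674, -0.14598346,  0.72304039]), 'attitude': array([-2.23011889e+00, -1.08446935e-03,  1.38380915e+00])}
side {'K': array([[519.04055941,   0.        , 277.52060628],
       [  0.        , 519.04055941, 204.82977547],
       [  0.        ,   0.        ,   1.        ]]), 'xyz': array([-0.30815299, -0.96015437,  1.20108064]), 'attitude': array([-2.29158549, -0.00755647, -0.69397474])}
wrist {'K': array([[325.1922621 ,   0.        , 280.91029592],
       [  0.        , 325.1922621 , 209.72295344],
       [  0.        ,   0.        ,   1.        ]]), 'xyz': array([0.67380287, 0.0777447 , 0.37375127]), 'attitude': array([2.83496424e+00, 2.25003994e-04, 7.73668791e-04])}
```

View pics/a_scene.png

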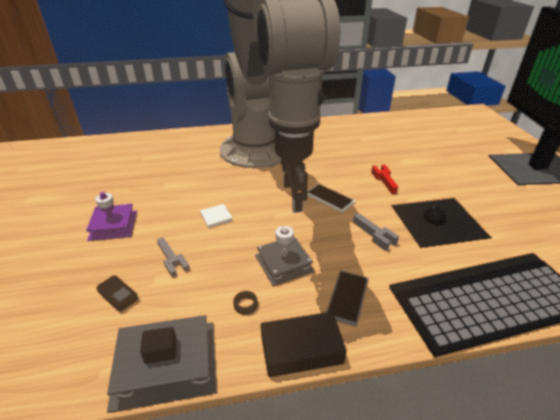

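View pics/a_side.png

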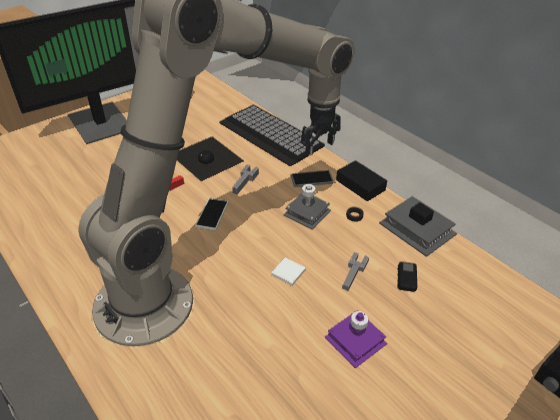

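View pics/a_wrist.png

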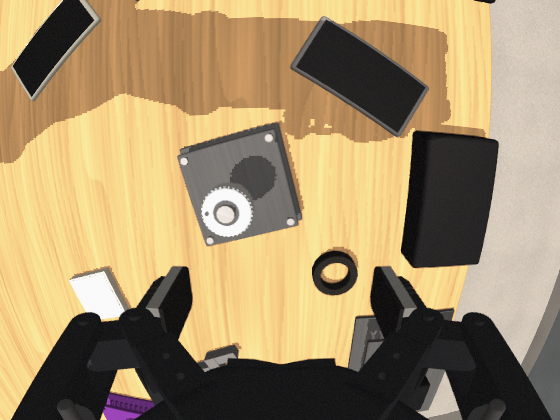

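```bash
cat > h.py <<'E'
import numpy as np, cv2
from scipy.spatial.transform import Rotation as R
from workcell import env
def cal(n):
    c=env.get_calibration(n); return c['K'],np.array(c['xyz']),R.from_euler('xyz',c['attitude'])
def ray(n,uv,c=None):
    K,p,r=c or cal(n); d=np.array([(uv[0]-K[0,2])/K[0,0],(uv[1]-K[1,2])/K[1,1]])
    if n=='wrist':
        t=np.hypot(*d); d3=np.array([*(d/max(t,1e-9)*np.sin(t)),np.cos(t)])
    else: d3=np.array([*d,1.]); d3/=np.linalg.norm(d3)
    return p,r.apply(d3)
def at_z(n,uv,z,c=None):
    p,d=ray(n,uv,c); return p+d*(z-p[2])/d[2]
def proj(n,X,c=None):
    K,p,r=c or cal(n); v=r.inv().apply(np.atleast_2d(X)-p)
    if n=='wrist':
        h=np.hypot(v[:,0],v[:,1]); th=np.arctan2(h,v[:,2]); q=v[:,:2]/np.maximum(h,1e-9)[:,None]*th[:,None]
    else: q=v[:,:2]/v[:,2:]
    return q*[K[0,0],K[1,1]]+[K[0,2],K[1,2]]
def tri(L):
    A=np.zeros((3,3));b=np.zeros(3)
    for p,d in L:
        M=np.eye(3)-np.outer(d,d);A+=M;b+=M@p
    X=np.linalg.solve(A,b); res=[np.linalg.norm((np.eye(3)-np.outer(d,d))@(X-p)) for p,d in L]
    return X,res
def ob():
    o=env.get_obs(); print('t',round(o['t'],2),'p',np.round(o['tcp_pos'],4),'rot',np.round(o['tcp_rot'],4),'F',np.round(o['ft_force'],1),'M',np.round(o['ft_torque'],3),'w',round(float(o['gripper_width']),4),'q7',np.round(o['joint_pos'],2)); return o
E
python3 - <<'E'
from h import *
for n in ["scene","side","wrist"]:
    env.capture(n)
    for l in ["post_foot","collar_grip","gauge_tall_seat","gauge_tall_grip","gauge_short"]:
        print(n,l,[(np.round(x['xy'],1).tolist(),round(x['conf'],2)) for x in env.tip_of(n,l)])
ob()
E
```

```text
scene post_foot [([285.3, 254.1], 0.76), ([433.0, 218.5], 0.74), ([111.2, 213.9], 0.67)]
scene collar_grip [([103.8, 202.5], 0.73), ([283.4, 232.8], 0.69)]
scene gauge_tall_seat [([385.5, 243.2], 0.85)]
scene gauge_tall_grip [([391.8, 189.7], 0.88), ([384.8, 242.8], 0.75), ([359.4, 220.7], 0.65), ([278.5, 229.8], 0.55)]
scene gauge_short [([176.1, 265.2], 0.6), ([347.4, 295.2], 0.43)]
side post_foot [([354.3, 335.0], 0.94), ([303.8, 204.4], 0.8)]
side collar_grip [([361.3, 318.5], 0.6), ([310.2, 188.7], 0.54)]
side gauge_tall_seat [([248.4, 175.2], 0.61)]
side gauge_tall_grip [([235.7, 184.7], 0.66), ([177.7, 181.3], 0.43)]
side gauge_short [([361.0, 264.3], 0.9)]
wrist post_foot [([235.2, 192.6], 0.74)]
wrist collar_grip [([228.1, 210.6], 0.96)]
wrist gauge_tall_seat []
wrist gauge_tall_grip [([230.4, 209.3], 0.5)]
wrist gauge_short [([225.6, 356.6], 0.79)]
t 1.05 p [ 0.675  -0.      0.2313] rot [-3.1416e+00  1.0000e-04 -1.0000e-04] F [ 0.2 -0.3  0.3] M [-0.012 -0.002  0.049] w 0.0855 q7 [-0.15  0.43  0.07  1.61 -0.03  1.11 -0.07]
```

```bash
python3 - <<'E'
from h import *
print('foot',tri([ray('scene',(285.3,254.1)),ray('side',(303.8,204.4)),ray('wrist',(235.2,192.6))]),[at_z(n,p,.036) for n,p in (('scene',(285.3,254.1)),('side',(303.8,204.4)),('wrist',(235.2,192.6)))])
print('grip',tri([ray('scene',(283.4,232.8)),ray('side',(310.2,188.7)),ray('wrist',(228.1,210.6))]))
print('seat',tri([ray('scene',(385.5,243.2)),ray('side',(248.4,175.2))]),at_z('scene',(385.5,243.2),0),at_z('side',(248.4,175.2),0))
print('tail',tri([ray('scene',(359.4,220.7)),ray('side',(235.7,184.7))]),at_z('scene',(359.4,220.7),.015),at_z('side',(235.7,184.7),.015))
print('short',at_z('scene',(176.1,265.2),0),at_z('side',(361,264.3),0))
for n,b in (('scene',[(330,200,120,70),(140,225,70,60),(240,215,90,80)]),('side',[(220,155,60,50),(330,245,60,50),(270,170,80,70)])):
    im=cv2.imread(f'pics/a_{n}.png')
    t=[cv2.resize(im[y:y+h,x:x+w],(260,int(260*h/w)),interpolation=cv2.INTER_CUBIC)[:230] for x,y,w,h in b]
    H=max(a.shape[0] for a in t); cv2.imwrite(f'pics/b_{n}.png',np.hstack([cv2.copyMakeBorder(a,0,H-a.shape[0],0,0,0) for a in t]))
a=cv2.imread('pics/b_scene.png');b=cv2.imread('pics/b_side.png');cv2.imwrite('pics/b.png',np.vstack([a,b]))
E
```

```text
foot (array([ 0.62315691, -0.00468672,  0.03298635]), [np.float64(0.0034339336040023326), np.float64(0.00653825656423328), np.float64(0.0060535511747129905)]) [array([ 0.63093403, -0.00515276,  0.036     ]), array([ 0.61764459, -0.00120117,  0.036     ]), array([ 0.62491251, -0.00995971,  0.036     ])]
grip (array([ 0.62937725, -0.01043303,  0.10627481]), [np.float64(0.0014556957689841458), np.float64(0.0035683529129905997), np.float64(0.0027105014656206715)])
seat (array([ 0.59994219,  0.28840113, -0.00458828]), [np.float64(0.00010926162738464248), np.float64(0.00010926162738467988)]) [0.60437405 0.2857845  0.        ] [0.59645495 0.28349656 0.        ]
tail (array([0.51272475, 0.24354022, 0.01777624]), [np.float64(0.0045207408144390055), np.float64(0.00452074081443901)]) [0.5136982  0.24010546 0.015     ] [0.51575043 0.25268985 0.015     ]
short [ 0.58259337 -0.28654183  0.        ] [ 0.59508226 -0.29429     0.        ]
```

View pics/b.png

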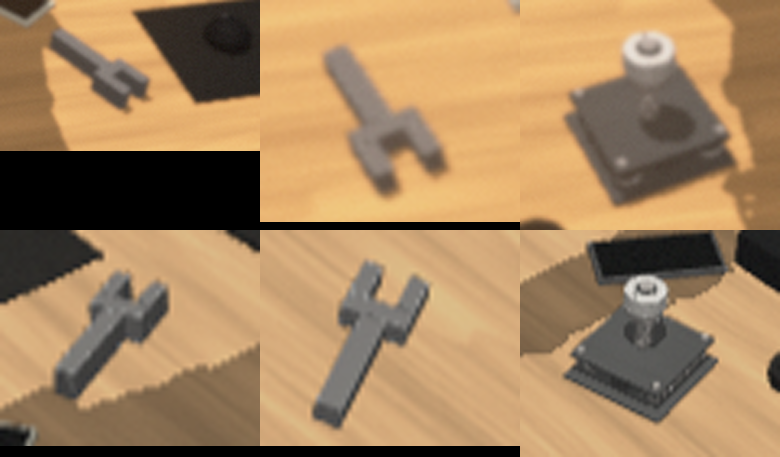

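{"fn": "apply_moves", "kwargs": {"moves": [[0, 0, 0.4, -0.08, -0.12, 0, -1], [0, 0, 0.8, -0.15, -0.24, 0, -1], [0, 0, 1, -0.2, -0.305, 0, -1], [0, 0, 1, -0.2, -0.305, 0, -1], [0, 0, 1, -0.2, -0.305, 0, -1], [0, 0, 1, -0.2, -0.305, 0, -1]]}}

```text
t: 1.8
tcp_pos: [0.5129, 0.2476, 0.2316]
tcp_rot: [-3.141, 0.001, -0.494]
ft_force: [0.3, -0.1, 1.1]
gripper_width: 0.0857
```

{"fn": "apply_moves", "kwargs": {"moves": [[0, 0, 0.4, 0, 0, 0, -1], [0, 0, 0.8, 0, 0, 0, -1], [0, 0, 1, 0, 0, 0, -1], [0, 0, 1, 0, 0, 0, -1]]}}

```text
t: 2.3
tcp_pos: [0.5133, 0.247, 0.2316]
tcp_rot: [-3.141, 0.001, -0.994]
ft_force: [0.2, -1.0, -0.2]
gripper_width: 0.0852
```

```bash
python3 - <<'E'
from h import *
ob(); im=env.capture('wrist'); cv2.imwrite('pics/c.png',im); c=cal('wrist')
for l,z in (("gauge_tall_seat",0),("gauge_tall_grip",.015),("gauge_short",0)):
    print(l,[(np.round(x['xy'],1).tolist(),round(x['conf'],2),at_z('wrist',x['xy'],z,c).round(4)) for x in env.tip_of('wrist',l)])
E
```

```text
t 2.3 p [0.5133 0.247  0.2316] rot [-3.141e+00  9.000e-04 -9.942e-01] F [ 0.2 -1.  -0.2] M [-0.022  0.021 -0.007] w 0.0852 q7 [-0.67  0.25  0.13  1.85 -0.04  1.04 -1.52]
gauge_tall_seat [([98.5, 261.6], 0.89, array([0.2671, 0.4033, 0.    ])), ([298.2, 96.2], 0.7, array([0.6013, 0.2826, 0.    ]))]
gauge_tall_grip [([112.6, 208.4], 0.72, array([0.3659, 0.4082, 0.015 ])), ([284.4, 176.9], 0.63, array([0.5165, 0.2458, 0.015 ])), ([494.7, 220.3], 0.24, array([ 0.6306, -0.0271,  0.015 ]))]
gauge_short [([545.2, 299.6], 0.82, array([ 0.5996, -0.278 ,  0.    ])), ([256.2, 287.8], 0.21, array([0.3682, 0.1929, 0.    ]))]
```

View pics/c.png

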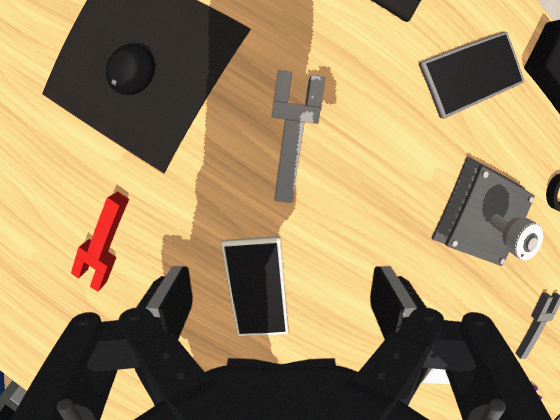

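```bash
cat >> h.py <<'E'
from scipy.optimize import minimize
OUT=np.array([[25,25],[25,10],[-8.5,10],[-8.5,-10],[25,-10],[25,-25],[-26,-25],[-26,-10],[-116,-10],[-116,10],[-26,10],[-26,25]])/1000.
def gauge_mask(n,x,y,yaw,h,z0,c,S=4,roi=None):
    r=np.array([[np.cos(yaw),-np.sin(yaw)],[np.sin(yaw),np.cos(yaw)]]); P=OUT@r.T+[x,y]
    f=lambda z:proj(n,np.c_[P,np.full(len(P),z)],c)
    a,b=f(z0),f(z0+h); m=np.zeros((420*S,560*S),np.uint8)
    q=lambda p:np.round((np.array(p)+.5)*S-.5).astype(np.int32)
    cv2.fillPoly(m,[q(a)],1); cv2.fillPoly(m,[q(b)],1)
    for i in range(len(P)):
        j=(i+1)%len(P); cv2.fillPoly(m,[q([a[i],a[j],b[j],b[i]])],1)
    return cv2.resize(m.astype(np.float32),(560,420),interpolation=cv2.INTER_AREA)
def fit_gauge(n,reg,x0,h,z0,c,ign=None):
    w=np.ones(reg.shape) if ign is None else 1-ign
    def cost(v):
        m=gauge_mask(n,v[0]/100,v[1]/100,v[2]/10,h,z0,c); return (np.abs(m-reg)*w).sum()/ (reg.sum())
    v=np.array([x0[0]*100,x0[1]*100,x0[2]*10]); 
    r=minimize(cost,v,method='Nelder-Mead',options=dict(initial_simplex=np.vstack([v,v+[1,0,0],v+[0,1,0],v+[0,0,1]]),xatol=.003,fatol=1e-4,maxiter=300))
    return r.x/[100,100,10],r.fun
E
python3 - <<'E'
from h import *
c=cal('wrist'); rs=env.regions_of('wrist','gauge_tall')
for r in rs: print(np.round(r['box'],1),round(r['conf'],2),r['region'].sum())
r=[r for r in rs if abs(r['box'][0]-298)<25 and r['box'][1]<200][0]['region'].astype(float)
for h in (.03,.02): print(h,fit_gauge('wrist',r,(.6013,.2826,.43),h,0,c))
x,_=fit_gauge('wrist',r,(.6013,.2826,.43),.03,0,c)
im=cv2.imread('pics/c.png'); m=gauge_mask('wrist',*x,.03,0,c)>.5
for k,col in ((m,(0,0,255)),(r>.5,(0,255,0))):
    cs,_=cv2.findContours(k.astype(np.uint8),0,1); cv2.drawContours(im,cs,-1,col,1)
cv2.imwrite('pics/d.png',cv2.resize(im[50:230,220:380],None,fx=3.3,fy=3.3))
E
```

```text
[100.3 242.7  57.2  99.3] 0.93 2513
[298.4 136.1  50.9 128.7] 0.79 3234
0.03 (array([0.59954572, 0.28387489, 0.43978725]), np.float64(0.05428648732220161))
0.02 (array([0.59970765, 0.28345927, 0.44048249]), np.float64(0.06074134199134199))
```

View pics/d.png

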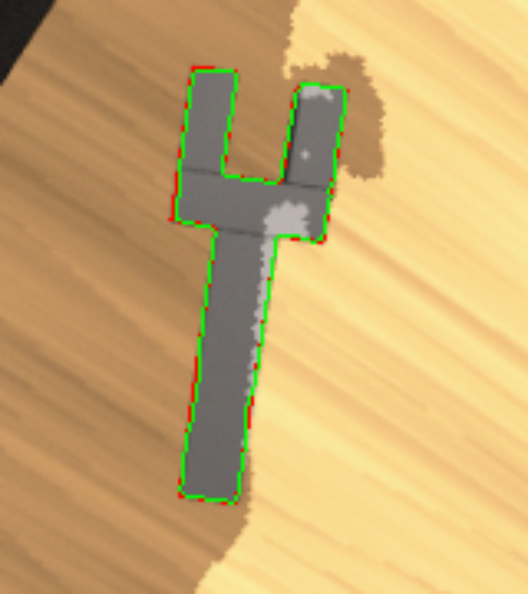

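```bash
python3 - <<'E'
from h import *
for n in ('side','scene'):
  c=cal(n)
  rs=env.regions_of(n,'gauge_tall')+env.regions_of(n,'gauge_short')
  for r in rs:
    if r['conf']<.3: continue
    u,v=r['box'][:2]; p=at_z(n,(u,v),.01,c); print(n,np.round(r['box']),round(r['conf'],2),p.round(3))
    if abs(p[0]-.57)>.08 : continue
    y0=(.5995,.2839,.44) if p[1]>0 else None
    for h in (.02,.03):
        best=min((fit_gauge(n,r['region'].astype(float),y0 or (p[0]+.04*np.cos(a),p[1]+.04*np.sin(a),a),h,0,c) for a in ([.44] if y0 else [-.3,0.,.3])),key=lambda q:q[1])
        print('  ',h,best)
ob()
E
```

```text
side [247. 179.  24.  31.] 0.85 [0.571 0.261 0.01 ]
   0.02 (array([0.60316996, 0.28546245, 0.42960398]), np.float64(0.14817415730337077))
   0.03 (array([0.60023965, 0.28115253, 0.42810421]), np.float64(0.0956811797752809))
side [356. 270.  24.  37.] 0.65 [ 0.559 -0.306  0.01 ]
   0.02 (array([ 0.59100687, -0.28419405,  0.42375506]), np.float64(0.16801075268817203))
   0.03 (array([ 0.5892473 , -0.28505364,  0.43556693]), np.float64(0.3225806451612903))
scene [376. 232.  46.  34.] 0.8 [0.566 0.272 0.01 ]
   0.02 (array([0.5970798 , 0.28704705, 0.44325114]), np.float64(0.0954861111111111))
   0.03 (array([0.60159105, 0.28670093, 0.45905864]), np.float64(0.19540895061728394))
scene [387. 178.  30.  30.] 0.57 [0.306 0.415 0.01 ]
scene [172. 255.  31.  45.] 0.79 [ 0.553 -0.296  0.01 ]
   0.02 (array([ 0.59203969, -0.28352695,  0.41692411]), np.float64(0.0739356884057971))
   0.03 (array([ 0.59401758, -0.28355464,  0.41496571]), np.float64(0.19927536231884058))
scene [374. 233.  41.  36.] 0.37 [0.569 0.265 0.01 ]
   0.02 (array([0.59540839, 0.28432526, 0.43092253]), np.float64(0.20950255102040816))
   0.03 (array([0.59908237, 0.28188363, 0.42086035]), np.float64(0.08832908163265306))
t 2.75 p [0.5129 0.2476 0.2316] rot [-3.1412e+00  1.2000e-03 -9.9370e-01] F [-0.2 -0.2 -0.2] M [-0.037 -0.006 -0.013] w 0.0854 q7 [-0.67  0.25  0.13  1.85 -0.04  1.04 -1.52]
```

```bash
cat >> h.py <<'E'
def mv(p,yaw,o=None):
    o=o or env.get_obs(); r0=R.from_euler('xyz',o['tcp_rot']); rt=R.from_euler('xyz',[np.pi,0,yaw])
    rv=(r0.inv()*rt).as_rotvec()/.5; s=r0.inv().apply(np.array(p)-o['tcp_pos'])/.8
    print('move',np.round(rv,3),np.round(s,4)); return rv,s
E
python3 - <<'E'
from h import *
c=cal('wrist'); g=np.array([.5995,.2839]); t=.44
for u in [(222,241),(278,238),(288,333),(240,335)]:
    p=at_z('wrist',u,.01,c)[:2]-g; print(u, p@[np.cos(t),np.sin(t)],p@[-np.sin(t),np.cos(t)])
mv((.5136,.2434,.11),.44-np.pi/2)
E
```

```text
(222, 241) -0.18191252379915082 0.0660228754554679
(278, 238) -0.16804367494316755 -0.0016770833424800543
(288, 333) -0.3115126460918263 -0.0352628400223529
(240, 335) -0.32585130898761105 0.03185920118395734
move [-0.001  0.002  0.274] [0.005  0.0021 0.1519]
```

{"fn": "apply_moves", "kwargs": {"moves": [[0, 0, 0.27, 0.005, 0.002, 0.07, -1], [0, 0, 0.274, 0.005, 0.002, 0.14, -1], [0, 0, 0.274, 0.005, 0.002, 0.152, -1], [0, 0, 0.274, 0.005, 0.002, 0.152, -1]]}}

```text
t: 3.25
tcp_pos: [0.5141, 0.2437, 0.1107]
tcp_rot: [-3.141, 0.001, -1.13]
ft_force: [-0.3, 0.4, 0.5]
gripper_width: 0.0854
```

```bash
python3 - <<'E'
from h import *
ob(); im=env.capture('wrist'); c=cal('wrist'); rs=env.regions_of('wrist','gauge_tall')
for q in rs:
    print(np.round(q['box'],1),round(q['conf'],2),q['region'].sum())
    if at_z('wrist',q['box'][:2],.02,c)[0]<.45: continue
    r=q['region'].astype(float)
    for h in (.02,.03): x,f=fit_gauge('wrist',r,(.5995,.2839,.44),h,0,c); print(h,x,f)
    cs,_=cv2.findContours((gauge_mask('wrist',*x,.03,0,c)>.5).astype(np.uint8),0,1); cv2.drawContours(im,cs,-1,(0,0,255),1)
cv2.imwrite('pics/e.png',im)
E
```

```text
t 3.25 p [0.5141 0.2437 0.1107] rot [-3.1414e+00  1.2000e-03 -1.1304e+00] F [-0.3  0.4  0.5] M [ 0.004 -0.001  0.007] w 0.0854 q7 [-0.66  0.4   0.13  1.96 -0.07  0.79 -1.62]
[ 62.  301.7  44.4  98. ] 0.93 2470
[283.  144.7  78.6 192.5] 0.78 7405
0.02 [0.60016235 0.28350852 0.44239715] 0.08270594193112761
0.03 [0.600321   0.28366069 0.4416915 ] 0.04074949358541526
```

View pics/e.png

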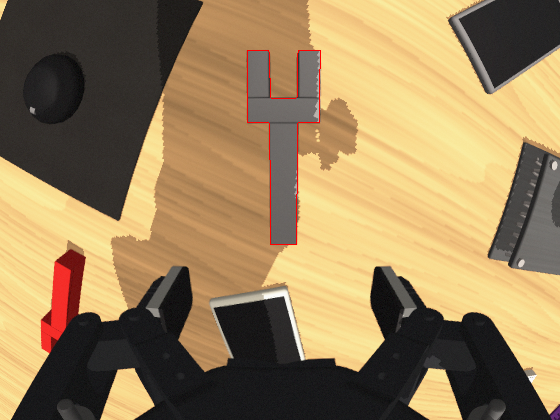

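{"fn": "apply_moves", "kwargs": {"moves": [[0, 0, 0, 0, 0, 0.07, -1], [0, 0, 0, 0.001, 0, 0.12, -1], [0, 0, 0, 0.001, 0, 0.131, -1], [0, 0, 0, 0.001, 0, 0.131, 0.2], [0, 0, 0, 0.001, 0, 0.131, 1], [0, 0, 0, 0.001, 0, 0.131, 1], [0, 0, 0, 0.001, 0, 0.131, 1], [0, 0, 0, 0.001, 0, 0.131, 1]], "squeeze": 40}}

```text
t: 4.35
tcp_pos: [0.516, 0.2439, 0.0084]
tcp_rot: [-3.137, 0.002, -1.131]
ft_force: [-2.9, -1.9, 13.6]
gripper_width: 0.0188
```

{"fn": "apply_moves", "kwargs": {"moves": [[0, 0, 0, 0, 0, -0.01, 1], [0, 0, 0, 0, 0, -0.06, 1], [0, 0, 0, 0, 0, -0.13, 1], [0, 0, 0, 0, 0, -0.19, 1], [0, 0, 0, 0, 0, -0.19, 1], [0, 0, 0, 0, 0, -0.19, 1]]}}

```text
t: 5.1
tcp_pos: [0.5151, 0.2433, 0.1603]
tcp_rot: [-3.137, 0.002, -1.131]
ft_force: [0.7, 0.7, -1.8]
gripper_width: 0.019
```

```bash
python3 - <<'E'
from h import *
ob(); im=env.capture('wrist'); cv2.imwrite('pics/f.png',im)
c=cal('wrist')
print([ (np.round(x['xy'],1),x['conf']) for l in ('post_foot','collar_grip') for x in env.tip_of('wrist',l)])
E
```

```text
t 5.1 p [0.5151 0.2433 0.1603] rot [-3.1374e+00  2.0000e-03 -1.1309e+00] F [ 0.7  0.7 -1.8] M [-0.025  0.098 -0.028] w 0.019 q7 [-0.67  0.33  0.15  1.92 -0.06  0.89 -1.63]
[(array([531.9, 211.4]), 0.85)]
```

View pics/f.png

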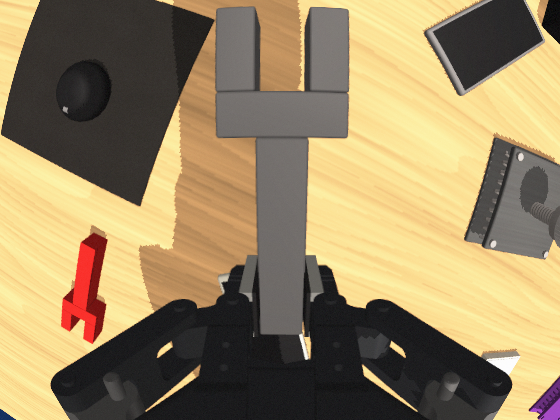

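```bash
python3 - <<'E'
from h import *
c=cal('wrist'); o=env.get_obs(); 
rs=env.regions_of('wrist','gauge_tall'); print([(np.round(r['box']),round(r['conf'],2)) for r in rs])
reg=[r for r in rs if abs(r['box'][0]-281)<30]
if reg:
    ign=np.zeros((420,560)); ign[245:]=1
    psi=o['tcp_rot'][2]+np.pi/2
    for dz in (.0064,.0084,.0104):
        x,f=fit_gauge('wrist',reg[0]['region']*(1-ign),(o['tcp_pos'][0]+.095*np.cos(psi),o['tcp_pos'][1]+.095*np.sin(psi),psi),.03,o['tcp_pos'][2]-dz,c,ign)
        d=x[:2]-o['tcp_pos'][:2]; print(dz,x,f,'along',d@[np.cos(psi),np.sin(psi)],'lat',d@[-np.sin(psi),np.cos(psi)],'dyaw',x[2]-psi)
mv((.519,.11,.16),.2-np.pi/2)
E
```

```text
[(array([ 84., 288.,  47., 105.]), 0.97), (array([282., 171., 134., 323.]), 0.75)]
0.0064 [0.59808499 0.28280648 0.43750703] 0.048643210073318455 along 0.09228790075585759 lat 0.000607782279709832 dyaw -0.00225174295886138
0.0084 [0.5983     0.28271582 0.43627148] 0.02808548507066199 along 0.09244385855938221 lat 0.0004342106121674433 dyaw -0.0034872928857253016
0.0104 [0.59835143 0.28281194 0.43896621] 0.030140925512697907 along 0.09253131585433506 lat 0.0004992957846074446 dyaw -0.0007925609326419059
move [-0.004  0.004  0.48 ] [ 0.1526  0.0662 -0.0013]
```

{"fn": "apply_moves", "kwargs": {"moves": [[0, 0, 0.2, 0.05, 0.02, 0, 1], [0, 0, 0.35, 0.11, 0.05, 0, 1], [0, 0, 0.48, 0.153, 0.066, 0, 1], [-0.004, 0.004, 0.48, 0.153, 0.066, 0, 1], [-0.004, 0.004, 0.48, 0.153, 0.066, 0, 1]]}}

```text
t: 5.92
tcp_pos: [0.5191, 0.1103, 0.1584]
tcp_rot: [3.141, -0.0, -1.37]
ft_force: [-0.4, 0.9, -1.3]
gripper_width: 0.0189
```

```bash
python3 - <<'E'
from h import *
ob(); im=env.capture('wrist'); cv2.imwrite('pics/g.png',im)
c=cal('wrist')
for l in ('post_foot','collar_grip'):
  for x in env.tip_of('wrist',l):
    print(l,np.round(x['xy'],1),round(x['conf'],2),at_z('wrist',x['xy'],.036 if l[0]=='p' else .106,c).round(4))
E
```

```text
t 5.92 p [0.5191 0.1103 0.1584] rot [ 3.1409e+00 -2.0000e-04 -1.3702e+00] F [-0.4  0.9 -1.3] M [ 0.039  0.062 -0.01 ] w 0.0189 q7 [-0.54  0.28  0.24  2.01 -0.09  0.86 -1.62]
post_foot [439.1 113.3] 0.55 [ 0.6256 -0.0075  0.036 ]
post_foot [282.4  75.2] 0.49 [0.6221 0.1312 0.036 ]
collar_grip [278.8 282.3] 0.16 [0.4815 0.1051 0.106 ]
```

View pics/g.png

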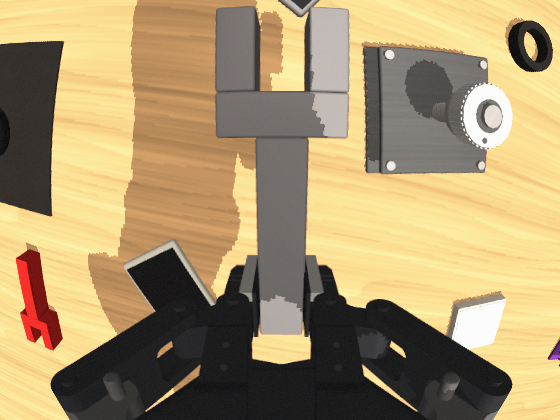

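```bash
python3 - <<'E'
from h import *
c=cal('wrist')
s=np.array([at_z('wrist',u,.037,c)[:2] for u in [(389.5,54),(483.5,64),(481.5,166),(390.5,166)]]); print(s,s.mean(0))
d=s-s.mean(0); print([np.linalg.norm(a-b) for a,b in zip(s,np.roll(s,-1,0))],np.degrees(np.arctan2(*(s[3]-s[0])[::-1])),np.degrees(np.arctan2(*(s[2]-s[1])[::-1])))
im=cv2.imread('pics/g.png')
print('top',at_z('wrist',(491.5,117),.117,c))
c0=(c[0],np.array([0.67380287,0.0777447,0.37375127]),R.from_euler('xyz',[2.83496424e+00,2.25003994e-04,7.73668791e-04]))
s=np.array([at_z('wrist',u,.037,c0)[:2] for u in [(184,160),(269,138),(291,222),(210,240.5)]]); print(s,s.mean(0)); 
print('top0',at_z('wrist',(226,214),.117,c0))
a=cv2.resize(im[30:190,350:530],(540,480),interpolation=2)
b=cv2.imread('pics/a_wrist.png')[115:255,170:310]
cv2.imwrite('pics/h.png',a); cv2.imwrite('pics/h0.png',cv2.resize(b,(560,560),interpolation=2))
E
```

```text
[[ 0.66183563  0.04929715]
 [ 0.68537233 -0.04286399]
 [ 0.59220968 -0.06653457]
 [ 0.56914136  0.02603033]] [ 0.62713975 -0.00851777]
[np.float64(0.0951191415019679), np.float64(0.0961227087624974), np.float64(0.09539606175959116), np.float64(0.09556972452569855)] -165.90952181619585 -165.74405858518583
top [ 0.62597923 -0.00620606  0.117     ]
[[ 0.56961185  0.02709084]
 [ 0.66146485  0.04871111]
 [ 0.68492153 -0.04303452]
 [ 0.59285262 -0.0658136 ]] [ 0.62721271 -0.00826154]
top0 [ 0.62770054 -0.00735264  0.117     ]
```

View pics/h.png

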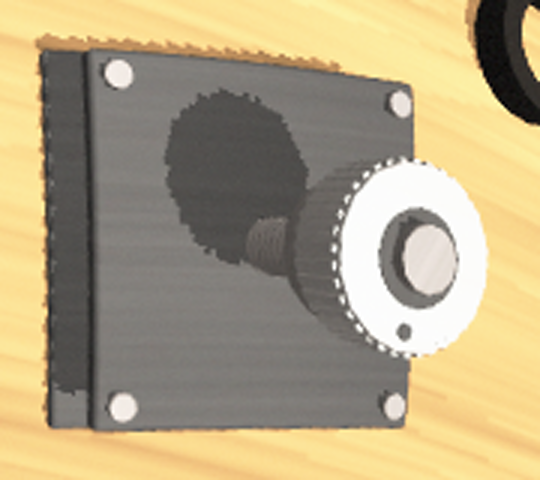

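View pics/h0.png

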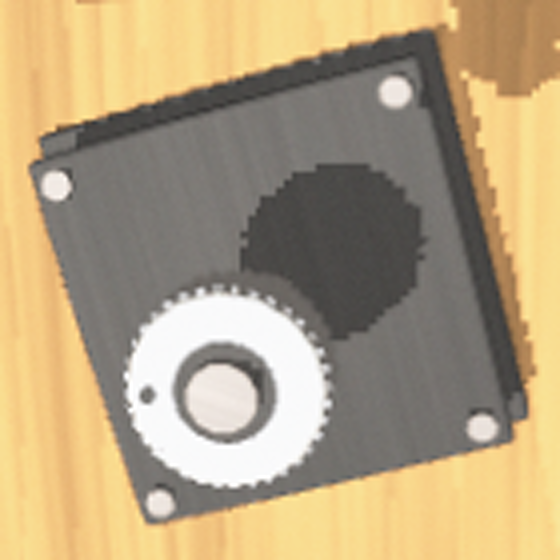

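```bash
python3 - <<'E'
from h import *
mv((.4745,-.0473,.158),.247-np.pi/2)
E
```

```text
move [ 0.001 -0.    -0.091] [0.1825 0.0942 0.0008]
```

{"fn": "apply_moves", "kwargs": {"moves": [[0, 0, -0.09, 0.06, 0.04, 0, 1], [0, 0, -0.091, 0.12, 0.08, 0, 1], [0, 0, -0.091, 0.182, 0.094, 0, 1], [0, 0, -0.091, 0.182, 0.094, 0, 1], [0, 0, -0.091, 0.182, 0.094, 0, 1]]}}

```text
t: 6.7
tcp_pos: [0.4748, -0.0462, 0.1586]
tcp_rot: [3.141, 0.0, -1.323]
ft_force: [0.5, -0.0, -1.6]
gripper_width: 0.0192
```

```bash
python3 - <<'E'
from h import *
ob(); 
mv((.4745,-.0473,.0495),.247-np.pi/2)
for n in('side','scene','wrist'): cv2.imwrite(f'pics/i_{n}.png',env.capture(n))
s=cv2.imread('pics/i_side.png'); cv2.imwrite('pics/i.png',cv2.resize(s[120:300,180:420],(800,600),interpolation=2))
E
```

```text
t 6.7 p [ 0.4748 -0.0462  0.1586] rot [ 3.1413e+00  1.0000e-04 -1.3229e+00] F [ 0.5 -0.  -1.6] M [-0.008  0.131  0.028] w 0.0192 q7 [-0.32  0.19  0.32  2.13 -0.08  0.83 -1.28]
move [0.001 0.    0.002] [0.0013 0.0006 0.1364]
```

View pics/i.png

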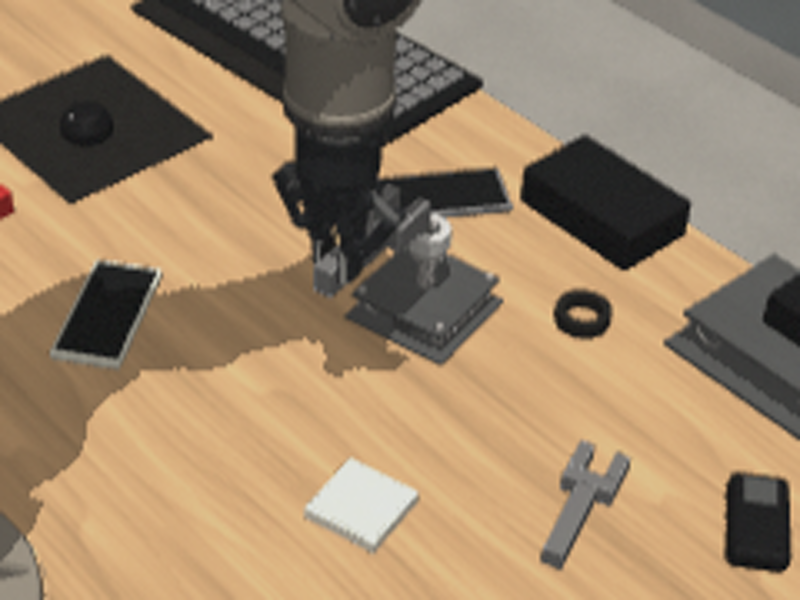

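View pics/i_wrist.png

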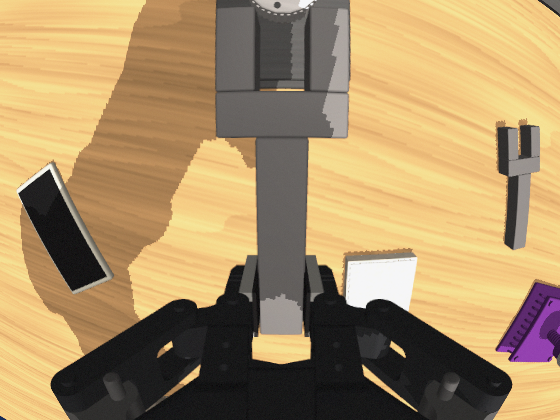

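{"fn": "apply_moves", "kwargs": {"moves": [[0, 0, 0.002, 0.001, 0, 0.06, 1], [0, 0, 0.002, 0.001, 0, 0.11, 1], [0, 0, 0.002, 0.001, 0, 0.136, 1], [0, 0, 0.002, 0.001, 0, 0.136, 1], [0, 0, 0.002, 0.001, 0, 0.136, 1]]}}

```text
t: 7.48
tcp_pos: [0.4755, -0.046, 0.0505]
tcp_rot: [-3.141, 0.0, -1.322]
ft_force: [-0.5, 0.0, -1.5]
gripper_width: 0.0194
```

```bash
python3 - <<'E'
from h import *
o=ob(); 
mv((.6271-.0925*.9696+.0001,-.0083-.0925*.2445-.0005,.0485),.247-np.pi/2)
for n in('side','scene','wrist'): cv2.imwrite(f'pics/j_{n}.png',env.capture(n))
s=cv2.imread('pics/j_scene.png'); a=cv2.resize(s[190:300,220:350],(520,440),interpolation=2)
s=cv2.imread('pics/j_wrist.png'); b=cv2.resize(s[:200,180:380],(280,280)); b=cv2.copyMakeBorder(b,0,160,0,0,0)
cv2.imwrite('pics/j.png',np.hstack([a,b]))
E
```

```text
t 7.47 p [ 0.4755 -0.046   0.0505] rot [-3.1414  0.     -1.3218] F [-0.5  0.  -1.5] M [0.001 0.087 0.034] w 0.0194 q7 [-0.27  0.38  0.27  2.2  -0.18  0.58 -1.18]
move [-0.     0.     0.004] [ 0.0014 -0.0797  0.0025]
```

View pics/j.png

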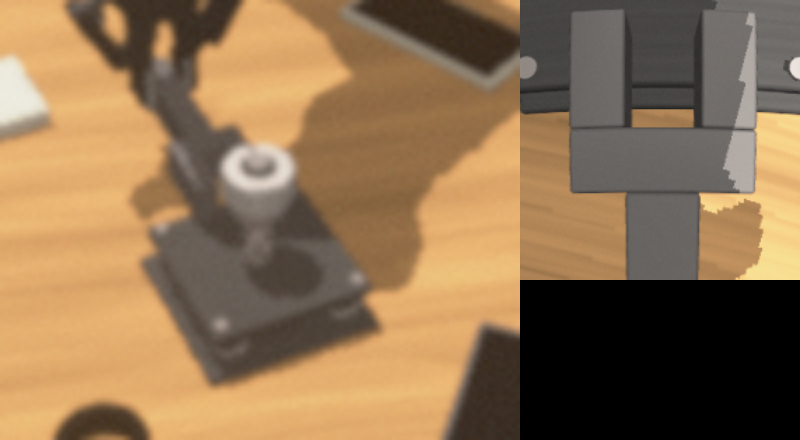

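{"fn": "apply_moves", "kwargs": {"moves": [[0, 0, 0.004, 0.001, -0.02, 0.0015, 1], [0, 0, 0.004, 0.001, -0.035, 0.0015, 1], [0, 0, 0.004, 0.001, -0.05, 0.0015, 1], [0, 0, 0.004, 0.001, -0.065, 0.0015, 1], [0, 0, 0.004, 0.001, -0.075, 0.0015, 1], [0, 0, 0.004, 0.001, -0.075, 0.0015, 1]]}}

```text
t: 8.38
tcp_pos: [0.5343, -0.0321, 0.0494]
tcp_rot: [-3.14, -0.0, -1.324]
ft_force: [-0.5, -0.3, -1.5]
gripper_width: 0.0191
```

```bash
python3 - <<'E'
from h import *
o=ob(); print((o['tcp_pos'][:2]-[.6271,-.0083])@[.9696,.2445],(o['tcp_pos'][:2]-[.6271,-.0083])@[-.2445,.9696])
E
```

```text
t 8.38 p [ 0.5343 -0.0321  0.0494] rot [-3.1404e+00 -1.0000e-04 -1.3239e+00] F [-0.5 -0.3 -1.5] M [-0.081  0.092 -0.001] w 0.0191 q7 [-0.28  0.45  0.27  2.07 -0.2   0.63 -1.2 ]
-0.09575277493173112 -0.0003898711320328676
```

{"fn": "apply_moves", "kwargs": {"moves": [[0, 0, 0, 0, -0.003, 0, 1], [0, 0, 0, 0, -0.0045, 0, 1], [0, 0, 0, 0, -0.0055, 0, 1], [0, 0, 0, 0, -0.0055, 0, 1]]}}

```text
t: 8.88
tcp_pos: [0.538, -0.0312, 0.0493]
tcp_rot: [-3.141, 0.0, -1.324]
ft_force: [-4.7, -0.3, -0.4]
gripper_width: 0.0195
```

{"fn": "apply_moves", "kwargs": {"moves": [[0, 0, 0, 0, 0, 0.003, 1], [0, 0, 0, 0, 0, 0.006, 1], [0, 0, 0, 0, 0, 0.007, 1], [0, 0, 0, 0, 0, 0.007, 1]]}}

```text
t: 9.38
tcp_pos: [0.5379, -0.0313, 0.0442]
tcp_rot: [-3.141, 0.0, -1.324]
ft_force: [-8.7, -0.6, 15.3]
gripper_width: 0.0193
```

{"fn": "apply_moves", "kwargs": {"moves": [[0, 0, 0, 0, 0, -0.0005, 1], [0, 0, 0, 0, 0, -0.0005, 1], [0, 0, 0, 0, 0, -0.0005, 1]]}}

```text
t: 9.75
tcp_pos: [0.5379, -0.0313, 0.0445]
tcp_rot: [-3.141, 0.0, -1.324]
ft_force: [-3.4, -0.6, 2.0]
gripper_width: 0.0193
```

{"fn": "apply_moves", "kwargs": {"moves": [[0, 0, 0, 0, 0, 0, 0.4], [0, 0, 0, 0, 0, 0, 0.1], [0, 0, 0, 0, 0, 0, 0], [0, 0, 0, 0, 0, 0, 0]]}}

```text
t: 10.25
tcp_pos: [0.538, -0.0312, 0.0445]
tcp_rot: [-3.141, 0.0, -1.324]
ft_force: [0.7, 0.5, -0.6]
gripper_width: 0.0428
```

```bash
python3 - <<'E'
from h import *
o=ob(); 
for n in('side','scene','wrist'): cv2.imwrite(f'pics/k_{n}.png',env.capture(n))
s=cv2.imread('pics/k_scene.png'); a=cv2.resize(s[190:300,220:350],(390,330),interpolation=2)
s=cv2.imread('pics/k_side.png'); b=cv2.resize(s[150:260,240:370],(390,330),interpolation=2)
cv2.imwrite('pics/k.png',np.hstack([a,b]))
E
```

```text
t 10.25 p [ 0.538  -0.0312  0.0445] rot [-3.1414e+00  3.0000e-04 -1.3243e+00] F [ 0.7  0.5 -0.6] M [ 0.005 -0.062  0.045] w 0.0428 q7 [-0.27  0.47  0.26  2.07 -0.2   0.63 -1.2 ]
```

View pics/k.png

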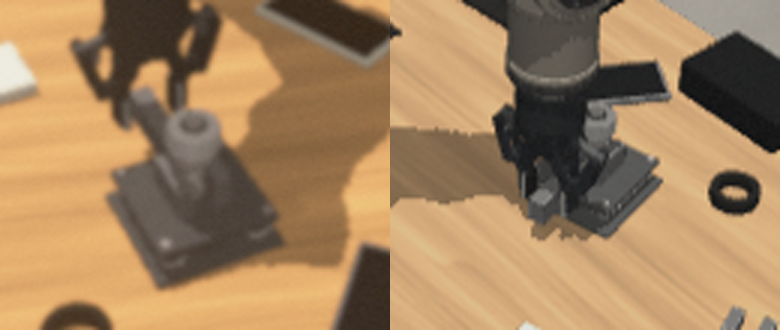

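View pics/k_wrist.png

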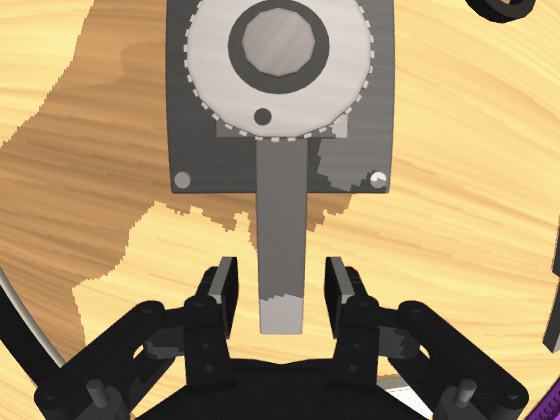

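{"fn": "apply_moves", "kwargs": {"moves": [[0, 0, 0, 0, 0, -0.04, 0], [0, 0, 0, 0, 0, -0.1, 0], [0, 0, -0.4, 0, 0, -0.15, -0.5], [0, 0, -0.75, 0, 0, -0.15, -1], [0, 0, -1, 0, 0, -0.15, -1], [0, 0, -1, 0, 0, -0.15, -1]]}}

```text
t: 11.15
tcp_pos: [0.5379, -0.0314, 0.1646]
tcp_rot: [-3.141, 0.0, -0.825]
ft_force: [-0.1, 0.3, -0.7]
gripper_width: 0.0857
```

```bash
python3 - <<'E'
from h import *
o=ob(); im=env.capture('wrist'); cv2.imwrite('pics/l.png',im)
mv((.6271,-.0083,.165),o['tcp_rot'][2]+.49)
rs=env.regions_of('wrist','gauge_tall');c=cal('wrist')
for r in rs: print(np.round(r['box']),round(r['conf'],2))
print([(x['xy'],x['conf']) for x in env.tip_of('wrist','collar_grip')])
E
```

```text
t 11.15 p [ 0.5379 -0.0314  0.1646] rot [-3.1411e+00  1.0000e-04 -8.2530e-01] F [-0.1  0.3 -0.7] M [-0.015  0.027  0.016] w 0.0857 q7 [-0.25  0.28  0.22  1.99 -0.08  0.88 -0.81]
move [-0.001  0.    -0.984] [ 0.0542 -0.1017 -0.0007]
[308. 150. 103. 175.] 0.79
[329. 108. 177. 171.] 0.58
[([350.6, 105.4], 0.84)]
```

View pics/l.png

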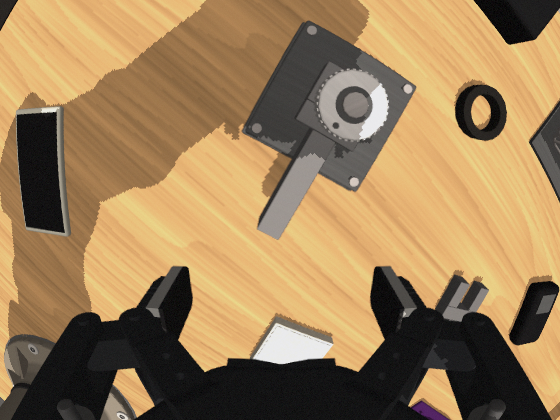

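```bash
python3 - <<'E'
from h import *
c=cal('wrist')
s=np.array([at_z('wrist',u,.037,c)[:2] for u in [(312,30),(408,89),(354,182),(256.5,128)]]); print(s.mean(0),[np.linalg.norm(a-b) for a,b in zip(s,np.roll(s,-1,0))])
print(at_z('wrist',(355.5,104.5),.117,c))
# ring: outer circle of white top, radius
im=cv2.imread('pics/l.png')
for z in (.109,.113,.117,.121):
    t=np.linspace(0,2*np.pi,25)[:-1]; P=np.c_[.6271+.022*np.cos(t),-.0083+.022*np.sin(t),0*t+z]; q=proj('wrist',P,c)
    print(z,q.min(0).round(1),q.max(0).round(1))
cv2.imwrite('pics/m.png',cv2.resize(im[50:170,290:420],None,fx=5,fy=5,interpolation=2))
E
```

```text
[ 0.62692019 -0.00843092] [np.float64(0.09507740917672057), np.float64(0.09490948035758784), np.float64(0.09506319501638022), np.float64(0.09488362838144247)]
[ 0.62663122 -0.00772835  0.117     ]
0.109 [318.1  69.5] [387.7 140.2]
0.113 [318.9  68.7] [389.8 140.8]
0.117 [319.7  67.9] [391.9 141.4]
0.121 [320.5  67.1] [394.1 142.1]
```

View pics/m.png

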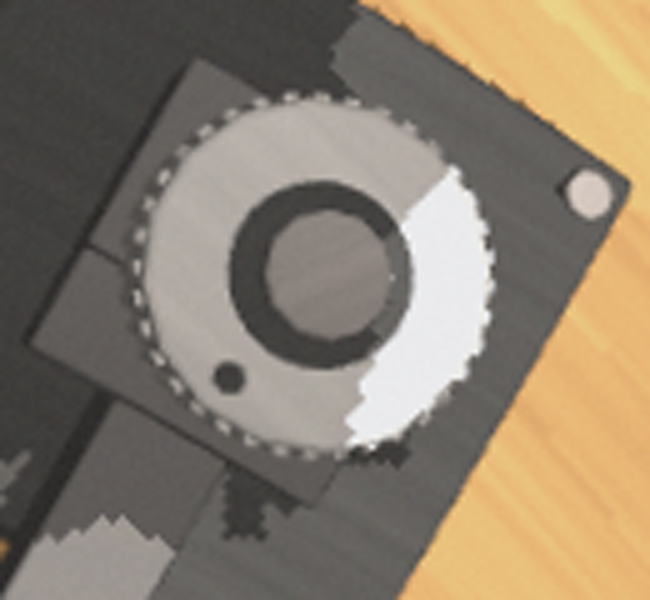

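```bash
python3 - <<'E'
from h import *
c=cal('wrist')
c0=(c[0],np.array([0.67380287,0.0777447,0.37375127]),R.from_euler('xyz',[2.83496424e+00,2.25003994e-04,7.73668791e-04]))
for z in (.101,.105,.109,.113,.117,.121):
    t=np.linspace(0,2*np.pi,73)[:-1]
    for cc in (c0,c):
        o=[]
        for r in (.022,.008):
            P=np.c_[.6271+r*np.cos(t),-.0083+r*np.sin(t),0*t+z]; q=proj('wrist',P,cc); o+=[((q.min(0)+q.max(0))/2).round(1),np.ptp(q,axis=0).round(1)]
        print(z,*o)
E
```

```text
0.101 [228.5 208.8] [48.7 47.2] [228.3 209.3] [17.7 17.2]
0.101 [350.3 105. ] [67.2 68. ] [350.9 104.9] [24.5 24.8]
0.105 [227.8 210.2] [49.3 47.8] [227.6 210.6] [18.  17.4]
0.105 [351.6 104.9] [68.4 69.3] [352.2 104.9] [24.9 25.3]
0.109 [227.1 211.6] [50.  48.4] [226.9 212.1] [18.2 17.6]
0.109 [352.9 104.8] [69.6 70.7] [353.6 104.8] [25.4 25.8]
0.113 [226.4 213. ] [50.6 49. ] [226.2 213.5] [18.4 17.8]
0.113 [354.3 104.8] [70.9 72.1] [355.1 104.7] [25.9 26.3]
0.117 [225.7 214.4] [51.3 49.6] [225.4 215. ] [18.7 18. ]
0.117 [355.8 104.7] [72.2 73.5] [356.6 104.6] [26.3 26.8]
0.121 [224.9 215.9] [52.  50.2] [224.6 216.5] [18.9 18.3]
0.121 [357.3 104.6] [73.6 75. ] [358.2 104.6] [26.9 27.4]
```

{"fn": "apply_moves", "kwargs": {"moves": [[0, 0, -0.35, 0.02, -0.04, 0, -1], [0, 0, -0.7, 0.04, -0.08, 0, -1], [0, 0, -1, 0.054, -0.102, 0, -1], [0, 0, -1, 0.054, -0.102, 0, -1]]}}

```text
t: 11.8
tcp_pos: [0.628, -0.0076, 0.1637]
tcp_rot: [-3.142, 0.001, -0.328]
ft_force: [0.1, -0.5, 0.5]
gripper_width: 0.0857
```

{"fn": "apply_moves", "kwargs": {"moves": [[0, 0, -0.35, 0, 0, 0, -1], [0, 0, -0.7, 0, 0, 0, -1], [0, 0, -1, 0, 0, 0, -1]]}}

```text
t: 12.18
tcp_pos: [0.6272, -0.0079, 0.1635]
tcp_rot: [-3.142, 0.001, 0.173]
ft_force: [0.2, -0.3, 0.3]
gripper_width: 0.0855
```

{"fn": "apply_moves", "kwargs": {"moves": [[0, 0, -0.35, 0, 0, 0, -1], [0, 0, -0.7, 0, 0, 0, -1], [0, 0, -1, 0, 0, 0, -1]]}}

```text
t: 12.55
tcp_pos: [0.6263, -0.0082, 0.1634]
tcp_rot: [-3.141, 0.002, 0.675]
ft_force: [-0.5, -0.1, -1.7]
gripper_width: 0.0852
```

{"fn": "apply_moves", "kwargs": {"moves": [[0, 0, -0.35, 0, 0, 0, -1], [0, 0, -0.7, 0, 0, 0, -1], [0, 0, -1, 0, 0, 0, -1]]}}

```text
t: 12.92
tcp_pos: [0.6255, -0.0085, 0.1632]
tcp_rot: [-3.14, 0.002, 1.176]
ft_force: [-0.3, -0.6, 0.2]
gripper_width: 0.0854
```

{"fn": "apply_moves", "kwargs": {"moves": [[0, 0, -0.35, 0, 0, 0, -1], [0, 0, -0.7, 0, 0, 0, -1], [0, 0, -1, 0, 0, 0, -1], [0, 0, -1, 0, 0, 0, -1]]}}

```text
t: 13.42
tcp_pos: [0.6248, -0.0088, 0.163]
tcp_rot: [-3.138, 0.001, 1.672]
ft_force: [-0.4, 0.0, 0.3]
gripper_width: 0.0856
```

```bash
python3 - <<'E'
from h import *
o=ob(); mv((.627,-.0083,.086),o['tcp_rot'][2])
E
```

```text
t 13.43 p [ 0.6248 -0.0088  0.163 ] rot [-3.1383e+00  9.0000e-04  1.6719e+00] F [-0.4  0.   0.3] M [-0.041 -0.025  0.044] w 0.0856 q7 [ 0.14  0.43 -0.3   1.77  0.15  0.97  1.45]
move [-0.007  0.002 -0.   ] [0.0005 0.0031 0.0963]
```

{"fn": "apply_moves", "kwargs": {"moves": [[0, 0, -0.35, 0.0005, 0.003, 0, -1], [-0.007, 0.002, -0.7, 0.0005, 0.003, 0.02, -1], [-0.007, 0.002, -1, 0.0005, 0.003, 0.05, -1], [-0.007, 0.002, -1, 0.0005, 0.003, 0.06, -1]]}}

```text
t: 13.92
tcp_pos: [0.6259, -0.0086, 0.1137]
tcp_rot: [-3.14, -0.002, 2.166]
ft_force: [-0.2, -0.9, 0.0]
gripper_width: 0.0853
```

```bash
python3 - <<'E'
from h import *
o=ob(); mv((.627,-.0083,.086),o['tcp_rot'][2])
im=env.capture('wrist'); cv2.imwrite('pics/n.png',im)
E
```

```text
t 13.93 p [ 0.6259 -0.0086  0.1137] rot [-3.1399e+00 -2.0000e-03  2.1661e+00] F [-0.2 -0.9  0. ] M [0.013 0.009 0.016] w 0.0853 q7 [ 0.21  0.5  -0.39  1.8   0.24  0.89  1.88]
move [-0.003 -0.004  0.   ] [-0.0005  0.0014  0.0346]
```

View pics/n.png

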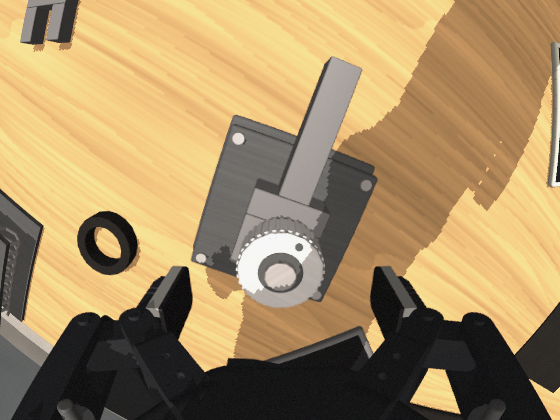

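{"fn": "apply_moves", "kwargs": {"moves": [[0, -0.004, 0, 0, 0.0014, 0.02, -1], [-0.003, -0.004, 0, -0.0005, 0.0014, 0.0346, -1], [-0.003, -0.004, 0, -0.0005, 0.0014, 0.0346, -0.5], [-0.003, -0.004, 0, -0.0005, 0.0014, 0.0346, 0.5], [-0.003, -0.004, 0, -0.0005, 0.0014, 0.0346, 0.5], [-0.003, -0.004, 0, -0.0005, 0.0014, 0.0346, 0.5], [-0.003, -0.004, 0, -0.0005, 0.0014, 0.0346, 0.5]], "squeeze": 25}}

```text
t: 14.85
tcp_pos: [0.6274, -0.0082, 0.0862]
tcp_rot: [3.141, 0.0, 2.164]
ft_force: [0.4, 0.5, 5.4]
gripper_width: 0.0431
```

```bash
python3 - <<'E'
from h import *
o=ob(); im=env.capture('wrist'); cv2.imwrite('pics/o.png',im)
E
```

```text
t 14.85 p [ 0.6274 -0.0082  0.0862] rot [3.1412e+00 4.0000e-04 2.1644e+00] F [0.4 0.5 5.4] M [-0.072  0.167  0.006] w 0.0431 q7 [ 0.2   0.53 -0.38  1.81  0.26  0.84  1.86]
```

View pics/o.png

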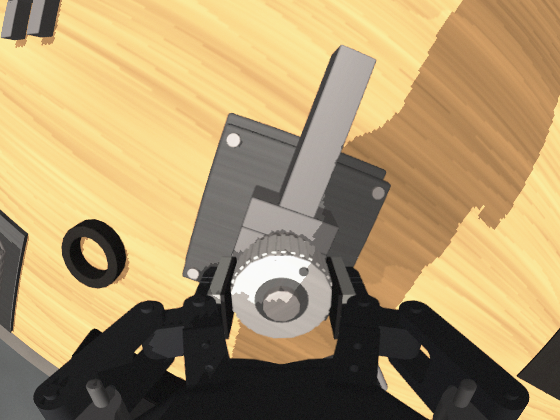

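{"fn": "apply_moves", "kwargs": {"moves": [[0, 0, 0.34, 0, 0, 0.0007, 0.5], [0, 0, 0.68, 0, 0, 0.0014, 0.5], [0, 0, 1, 0, 0, 0.002, 0.5], [0, 0, 1, 0, 0, 0.002, 0.5]]}}

```text
t: 15.4
tcp_pos: [0.6274, -0.0081, 0.0847]
tcp_rot: [3.141, 0.001, 1.665]
ft_force: [0.3, -0.9, 1.9]
gripper_width: 0.0433
```

```bash
python3 - <<'E'
from h import *
o=ob(); im=env.capture('wrist'); cv2.imwrite('pics/p.png',im)
E
```

```text
t 15.4 p [ 0.6274 -0.0081  0.0847] rot [3.1411e+00 5.0000e-04 1.6653e+00] F [ 0.3 -0.9  1.9] M [-0.158  0.163 -0.064] w 0.0433 q7 [ 0.11  0.52 -0.26  1.82  0.18  0.82  1.42]
```

View pics/p.png

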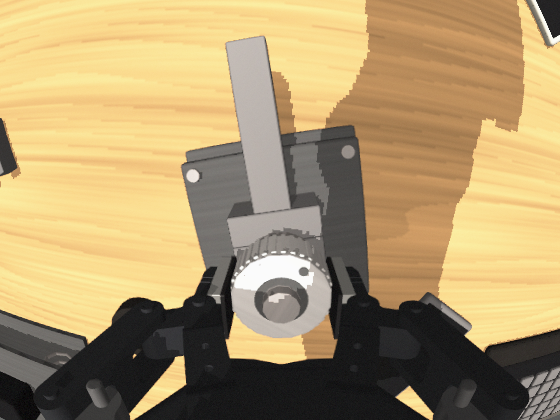

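{"fn": "apply_moves", "kwargs": {"moves": [[0, 0, 0.34, 0, 0, 0.0007, 0.5], [0, 0, 0.68, 0, 0, 0.0014, 0.5], [0, 0, 1, 0, 0, 0.002, 0.5], [0, 0, 1, 0, 0, 0.002, 0.5]]}}

```text
t: 15.95
tcp_pos: [0.6274, -0.0081, 0.0831]
tcp_rot: [3.141, 0.0, 1.172]
ft_force: [-0.6, -0.3, 1.5]
gripper_width: 0.0432
```

{"fn": "apply_moves", "kwargs": {"moves": [[0, 0, 0.34, 0, 0, 0.0007, 0.5], [0, 0, 0.68, 0, 0, 0.0014, 0.5], [0, 0, 1, 0, 0, 0.002, 0.5], [0, 0, 1, 0, 0, 0.002, 0.5]]}}

```text
t: 16.45
tcp_pos: [0.6274, -0.008, 0.0816]
tcp_rot: [3.141, 0.0, 0.678]
ft_force: [-0.4, -0.2, 1.9]
gripper_width: 0.0431
```

```bash
python3 - <<'E'
from h import *
o=ob(); im=env.capture('wrist'); cv2.imwrite('pics/q.png',im); ob()
s=env.capture('side'); sc=env.capture('scene'); a=cv2.resize(sc[190:300,220:350],(390,330),interpolation=2);b=cv2.resize(s[150:260,240:370],(390,330),interpolation=2)
cv2.imwrite('pics/q2.png',np.vstack([np.hstack([a,b])])); ob()
E
```

```text
t 16.45 p [ 0.6274 -0.008   0.0816] rot [3.1406e+00 2.0000e-04 6.7810e-01] F [-0.4 -0.2  1.9] M [-0.053  0.06  -0.077] w 0.0431 q7 [-0.07  0.51 -0.03  1.83  0.02  0.79  0.57]
t 16.5 p [ 0.6274 -0.008   0.0815] rot [3.1407e+00 1.0000e-04 6.7970e-01] F [-0.3  0.2  1.7] M [-0.004  0.048 -0.086] w 0.0433 q7 [-0.07  0.51 -0.03  1.83  0.02  0.79  0.57]
t 16.6 p [ 0.6274 -0.0081  0.0816] rot [ 3.1408e+00 -1.0000e-04  6.7780e-01] F [-0.4  0.9  2. ] M [0.095 0.048 0.026] w 0.0429 q7 [-0.07  0.51 -0.03  1.83  0.02  0.79  0.57]
```

View pics/q.png

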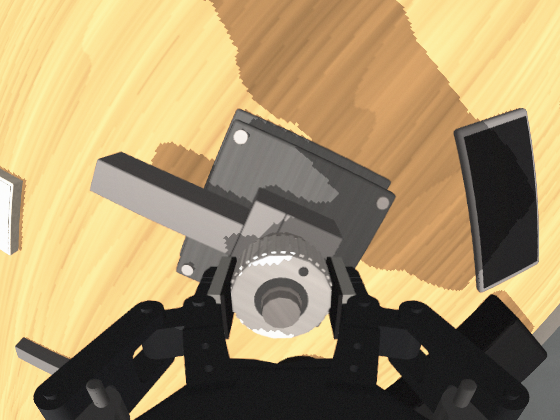

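View pics/q2.png

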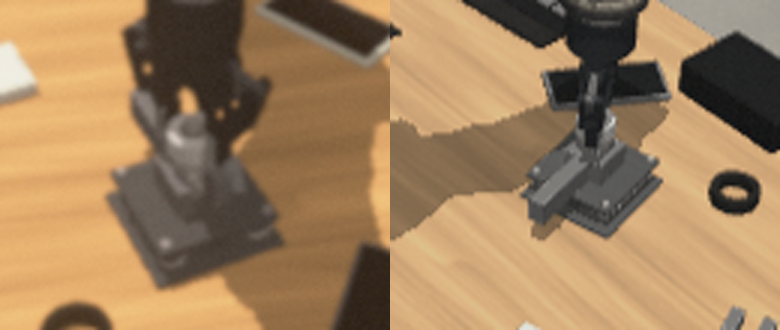

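{"fn": "apply_moves", "kwargs": {"moves": [[0, 0, 0.3, 0, 0, 0.0006, 0.5], [0, 0, 0.6, 0, 0, 0.0012, 0.5], [0, 0, 0.6, 0, 0, 0.0012, 0.5]]}}

```text
t: 16.98
tcp_pos: [0.6274, -0.008, 0.0806]
tcp_rot: [3.141, -0.0, 0.382]
ft_force: [-0.2, -0.6, 2.4]
gripper_width: 0.0428
```

```bash
cat > rd.py <<'E'
from h import *
import sys
n=int(sys.argv[1]) if len(sys.argv)>1 else 6
M=[];F=[]
for i in range(n):
    o=env.get_obs(); M.append(o['ft_torque'].copy()); F.append(o['ft_force'].copy()); 
    if i<n-1: env.capture('wrist')
M=np.array(M);F=np.array(F)
print('t',round(o['t'],2),'yaw',round(o['tcp_rot'][2],4),'z',round(o['tcp_pos'][2],4),'turned',round((2.1644-o['tcp_rot'][2])%6.2832,3),'Mz',M[:,2].mean().round(3),'sd',M[:,2].std().round(3),'Mxy',M[:,:2].mean(0).round(3),'F',F.mean(0).round(2),'tau7',np.round(o['joint_torque'][6],3),'w',round(float(o['gripper_width']),4),'q7',round(o['joint_pos'][6],2))
E
python3 rd.py 8
```

```text
t 17.32 yaw 0.3794 z 0.0806 turned 1.785 Mz -0.015 sd 0.029 Mxy [ 0.13  -0.009] F [0.33 0.56 1.94] tau7 0.054 w 0.0433 q7 0.32
```

```bash
sed -i "s/M=\[\];F=\[\]/M=[];F=[];T=[]/; s/M.append(o\['ft_torque'\].copy());/M.append(o['ft_torque'].copy()); T.append(o['joint_torque'][6]);/; s/np.round(o\['joint_torque'\]\[6\],3)/np.mean(T).round(3),np.std(T).round(3)/" rd.py; python3 rd.py 2
```

```text
t 17.38 yaw 0.379 z 0.0806 turned 1.785 Mz 0.046 sd 0.036 Mxy [ 0.191 -0.031] F [0.69 1.11 1.98] tau7 0.042 0.012 w 0.0434 q7 0.32
```

{"fn": "apply_moves", "kwargs": {"moves": [[0, 0, 0.3, 0, 0, 0.0006, 0.5], [0, 0, 0.3, 0, 0, 0.0006, 0.5]]}}

```text
t: 17.62
tcp_pos: [0.6275, -0.008, 0.0801]
tcp_rot: [3.141, -0.001, 0.23]
ft_force: [0.2, 0.1, 1.6]
gripper_width: 0.0431
```

```bash
python3 rd.py 5
```

```text
t 17.82 yaw 0.2317 z 0.0802 turned 1.933 Mz -0.09 sd 0.033 Mxy [ 0.109 -0.054] F [0.32 0.37 1.63] tau7 -0.633 0.857 w 0.0432 q7 0.19
```

{"fn": "apply_moves", "kwargs": {"moves": [[0, 0, 0.3, 0, 0, 0.0006, 0.5], [0, 0, 0.3, 0, 0, 0.0006, 0.5]]}}

```text
t: 18.08
tcp_pos: [0.6275, -0.008, 0.0797]
tcp_rot: [3.141, -0.001, 0.084]
ft_force: [0.1, -0.4, 1.8]
gripper_width: 0.0433
```

```bash
python3 rd.py 5
```

```text
t 18.27 yaw 0.0845 z 0.0797 turned 2.08 Mz -0.051 sd 0.021 Mxy [ 0.135 -0.098] F [0.34 0.39 1.56] tau7 -0.611 0.847 w 0.0431 q7 0.07
```

{"fn": "apply_moves", "kwargs": {"moves": [[0, 0, 0.3, 0, 0, 0.0006, 0.5], [0, 0, 0.3, 0, 0, 0.0006, 0.5]]}}

```text
t: 18.52
tcp_pos: [0.6275, -0.008, 0.0792]
tcp_rot: [3.141, -0.001, -0.063]
ft_force: [-0.1, -0.7, 2.1]
gripper_width: 0.043
```

```bash
python3 rd.py 5
```

```text
t 18.73 yaw -0.0626 z 0.0792 turned 2.227 Mz -0.033 sd 0.046 Mxy [ 0.11  -0.134] F [0.81 0.59 1.75] tau7 -0.606 0.843 w 0.0434 q7 -0.06
```

{"fn": "apply_moves", "kwargs": {"moves": [[0, 0, 0.3, 0, 0, 0.0006, 0.5], [0, 0, 0.3, 0, 0, 0.0006, 0.5]]}}

```text
t: 18.98
tcp_pos: [0.6275, -0.008, 0.0787]
tcp_rot: [3.141, -0.001, -0.211]
ft_force: [0.7, -0.3, 1.5]
gripper_width: 0.043
```

```bash
python3 rd.py 5
```

```text
t 19.18 yaw -0.2097 z 0.0788 turned 2.374 Mz -0.072 sd 0.028 Mxy [ 0.124 -0.195] F [0.54 0.3  1.35] tau7 -0.604 0.84 w 0.0431 q7 -0.18
```

{"fn": "apply_moves", "kwargs": {"moves": [[0, 0, 0.3, 0, 0, 0.0006, 0.5], [0, 0, 0.3, 0, 0, 0.0006, 0.5]]}}

```text
t: 19.42
tcp_pos: [0.6275, -0.008, 0.0783]
tcp_rot: [3.142, -0.001, -0.358]
ft_force: [1.5, -0.7, 1.5]
gripper_width: 0.0431
```

```bash
python3 rd.py 5
```

```text
t 19.62 yaw -0.3568 z 0.0783 turned 2.521 Mz -0.056 sd 0.008 Mxy [ 0.13  -0.237] F [1.6  0.23 0.95] tau7 -0.602 0.836 w 0.0433 q7 -0.31
```

{"fn": "apply_moves", "kwargs": {"moves": [[0, 0, 0.3, 0, 0, 0.0006, 0.5], [0, 0, 0.3, 0, 0, 0.0006, 0.5]]}}

```text
t: 19.88
tcp_pos: [0.6276, -0.008, 0.0778]
tcp_rot: [-3.142, -0.001, -0.505]
ft_force: [1.7, 0.2, 1.5]
gripper_width: 0.0433
```

```bash
python3 rd.py 5
```

```text
t 20.07 yaw -0.5039 z 0.0778 turned 2.668 Mz -0.037 sd 0.015 Mxy [ 0.13  -0.261] F [1.39 0.38 0.73] tau7 -0.6 0.833 w 0.0432 q7 -0.43
```

{"fn": "apply_moves", "kwargs": {"moves": [[0, 0, 0.3, 0, 0, 0.0006, 0.5], [0, 0, 0.3, 0, 0, 0.0006, 0.5]]}}

```text
t: 20.32
tcp_pos: [0.6276, -0.008, 0.0773]
tcp_rot: [-3.141, -0.001, -0.652]
ft_force: [2.2, 0.7, 1.1]
gripper_width: 0.0435
```

```bash
python3 rd.py 5
```

```text
t 20.52 yaw -0.651 z 0.0773 turned 2.815 Mz -0.074 sd 0.037 Mxy [ 0.132 -0.329] F [1.95 0.49 0.8 ] tau7 -0.598 0.83 w 0.0429 q7 -0.55
```

{"fn": "apply_moves", "kwargs": {"moves": [[0, 0, 0.3, 0, 0, 0.0006, 0.5], [0, 0, 0.3, 0, 0, 0.0006, 0.5]]}}

```text
t: 20.78
tcp_pos: [0.6276, -0.0081, 0.0769]
tcp_rot: [-3.141, -0.001, -0.799]
ft_force: [1.4, 0.0, 2.1]
gripper_width: 0.0434
```

```bash
python3 rd.py 5
```

```text
t 20.98 yaw -0.7981 z 0.0769 turned 2.963 Mz -0.042 sd 0.021 Mxy [ 0.113 -0.388] F [1.69 0.48 0.66] tau7 -0.596 0.827 w 0.0429 q7 -0.67
```

{"fn": "apply_moves", "kwargs": {"moves": [[0, 0, 0.3, 0, 0, 0.0006, 0.5], [0, 0, 0.3, 0, 0, 0.0006, 0.5]]}}

```text
t: 21.22
tcp_pos: [0.6276, -0.008, 0.0764]
tcp_rot: [-3.141, -0.001, -0.946]
ft_force: [2.0, -0.3, 1.4]
gripper_width: 0.043
```

```bash
python3 rd.py 5; python3 - <<'E'
from h import *
cv2.imwrite('pics/r.png',env.capture('wrist'))
E
```

```text
t 21.43 yaw -0.9453 z 0.0764 turned 3.11 Mz -0.055 sd 0.034 Mxy [ 0.055 -0.422] F [2.4  0.18 0.69] tau7 -0.594 0.823 w 0.0428 q7 -0.8
```

View pics/r.png

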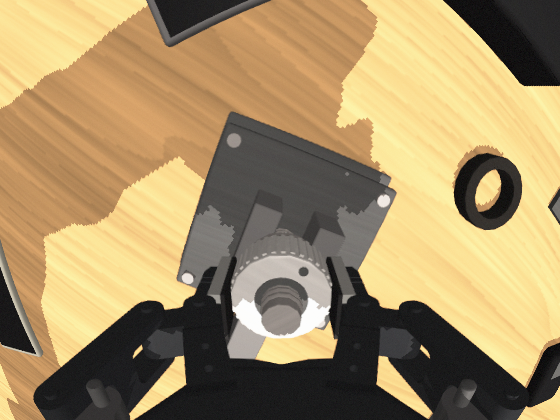

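{"fn": "apply_moves", "kwargs": {"moves": [[0, 0, 0.26, 0, 0, 0.0005, 0.5], [0, 0, 0.26, 0, 0, 0.0005, 0.5]]}}

```text
t: 21.72
tcp_pos: [0.6276, -0.008, 0.076]
tcp_rot: [-3.141, -0.001, -1.074]
ft_force: [2.5, 0.1, -0.3]
gripper_width: 0.0434
```

```bash
python3 rd.py 5
```

```text
t 21.93 yaw -1.0734 z 0.076 turned 3.238 Mz -0.051 sd 0.023 Mxy [ 0.062 -0.509] F [ 2.55  0.17 -0.34] tau7 -0.509 0.711 w 0.0432 q7 -0.9
```

{"fn": "apply_moves", "kwargs": {"moves": [[0, 0, 0.26, 0, 0, 0.0005, 0.5], [0, 0, 0.26, 0, 0, 0.0005, 0.5]]}}

```text
t: 22.18
tcp_pos: [0.6276, -0.0081, 0.0756]
tcp_rot: [-3.141, -0.001, -1.202]
ft_force: [3.2, -1.1, 0.9]
gripper_width: 0.0428
```

```bash
python3 rd.py 5
```

```text
t 22.38 yaw -1.201 z 0.0757 turned 3.365 Mz -0.052 sd 0.016 Mxy [ 0.042 -0.567] F [ 2.8   0.01 -1.01] tau7 -0.505 0.708 w 0.043 q7 -1.01
```

{"fn": "apply_moves", "kwargs": {"moves": [[0, 0, 0.26, 0, 0, 0.0007, 0.5], [0, 0, 0.26, 0, 0, 0.0007, 0.5]]}}

```text
t: 22.62
tcp_pos: [0.6276, -0.0081, 0.0751]
tcp_rot: [-3.141, -0.0, -1.329]
ft_force: [2.2, -1.0, 3.3]
gripper_width: 0.0431
```

```bash
python3 rd.py 5
```

```text
t 22.82 yaw -1.3285 z 0.0752 turned 3.493 Mz -0.044 sd 0.029 Mxy [ 0.027 -0.371] F [ 1.92 -0.21  2.39] tau7 -0.494 0.705 w 0.0431 q7 -1.11
```

{"fn": "apply_moves", "kwargs": {"moves": [[0, 0, 0.26, 0, 0, 0.0006, 0.5], [0, 0, 0.26, 0, 0, 0.0006, 0.5]]}}

```text
t: 23.08
tcp_pos: [0.6276, -0.0081, 0.0748]
tcp_rot: [-3.14, -0.0, -1.457]
ft_force: [1.1, -0.7, 3.6]
gripper_width: 0.0431
```

```bash
python3 rd.py 5
```

```text
t 23.27 yaw -1.456 z 0.0748 turned 3.62 Mz -0.061 sd 0.037 Mxy [-0.    -0.313] F [1.6  0.02 3.04] tau7 -0.489 0.703 w 0.0429 q7 -1.21
```

{"fn": "apply_moves", "kwargs": {"moves": [[0, 0, 0.24, 0, 0, 0.0004, 0.5], [0, 0, 0.24, 0, 0, 0.0004, 0.5]]}}

```text
t: 23.52
tcp_pos: [0.6276, -0.0081, 0.0744]
tcp_rot: [-3.14, 0.0, -1.574]
ft_force: [1.5, -0.7, 1.8]
gripper_width: 0.0432
```

```bash
python3 rd.py 5
```

```text
t 23.73 yaw -1.5737 z 0.0744 turned 3.738 Mz -0.065 sd 0.029 Mxy [-0.012 -0.451] F [ 1.95 -0.45  1.39] tau7 -0.446 0.645 w 0.0431 q7 -1.31
```

{"fn": "apply_moves", "kwargs": {"moves": [[0, 0, 0.24, 0, 0, 0.0005, 0.5], [0, 0, 0.24, 0, 0, 0.0005, 0.5]]}}

```text
t: 23.98
tcp_pos: [0.6276, -0.0082, 0.074]
tcp_rot: [-3.14, 0.0, -1.692]
ft_force: [2.6, -0.5, 2.0]
gripper_width: 0.0431
```

```bash
python3 rd.py 5
```

```text
t 24.18 yaw -1.6915 z 0.074 turned 3.856 Mz -0.056 sd 0.029 Mxy [-0.015 -0.437] F [ 2.52 -0.35  1.46] tau7 -0.446 0.644 w 0.0432 q7 -1.41
```

{"fn": "apply_moves", "kwargs": {"moves": [[0, 0, 0.24, 0, 0, 0.0005, 0.5], [0, 0, 0.24, 0, 0, 0.0005, 0.5]]}}

```text
t: 24.42
tcp_pos: [0.6277, -0.0082, 0.0736]
tcp_rot: [-3.14, 0.0, -1.81]
ft_force: [2.8, -0.3, 3.0]
gripper_width: 0.0434
```

```bash
python3 rd.py 5
```

```text
t 24.62 yaw -1.8092 z 0.0737 turned 3.974 Mz -0.062 sd 0.033 Mxy [-0.082 -0.406] F [ 2.6  -0.81  1.39] tau7 -0.445 0.643 w 0.0434 q7 -1.5
```

{"fn": "apply_moves", "kwargs": {"moves": [[0, 0, 0.24, 0, 0, 0.0005, 0.5], [0, 0, 0.24, 0, 0, 0.0005, 0.5]]}}

```text
t: 24.88
tcp_pos: [0.6277, -0.0082, 0.0733]
tcp_rot: [-3.14, 0.001, -1.927]
ft_force: [2.0, -0.9, 2.9]
gripper_width: 0.0435
```

```bash
python3 rd.py 5
```

```text
t 25.07 yaw -1.9269 z 0.0733 turned 4.091 Mz -0.056 sd 0.031 Mxy [-0.071 -0.349] F [ 1.85 -0.46  2.12] tau7 -0.418 0.633 w 0.0432 q7 -1.6
```

{"fn": "apply_moves", "kwargs": {"moves": [[0, 0, 0.24, 0, 0, 0.0004, 0.5], [0, 0, 0.24, 0, 0, 0.0004, 0.5]]}}

```text
t: 25.32
tcp_pos: [0.6276, -0.0082, 0.073]
tcp_rot: [-3.141, 0.001, -2.045]
ft_force: [1.5, -1.0, 3.7]
gripper_width: 0.0432
```

```bash
python3 rd.py 5
```

```text
t 25.52 yaw -2.0446 z 0.073 turned 4.209 Mz -0.154 sd 0.036 Mxy [-0.128 -0.36 ] F [ 1.6  -0.86  2.35] tau7 -0.376 0.648 w 0.0434 q7 -1.69
```

{"fn": "apply_moves", "kwargs": {"moves": [[0, 0, 0.24, 0, 0, 0.0004, 0.5], [0, 0, 0.24, 0, 0, 0.0004, 0.5]]}}

```text
t: 25.78
tcp_pos: [0.6276, -0.0082, 0.0727]
tcp_rot: [-3.141, 0.001, -2.163]
ft_force: [1.1, -0.4, 2.7]
gripper_width: 0.0434
```

```bash
python3 rd.py 5;python3 - <<'E'
from h import *
s=env.capture('side'); sc=env.capture('scene'); a=cv2.resize(sc[210:280,245:325],(400,350),interpolation=2);b=cv2.resize(s[170:240,270:350],(400,350),interpolation=2)
cv2.imwrite('pics/s.png',np.hstack([a,b])); cv2.imwrite('pics/s2.png',env.capture('wrist'))
E
```

```text
t 25.98 yaw -2.1625 z 0.0727 turned 4.327 Mz -0.013 sd 0.029 Mxy [-0.162 -0.337] F [ 1.77 -0.51  2.25] tau7 -0.468 0.647 w 0.0435 q7 -1.79
```

View pics/s.png

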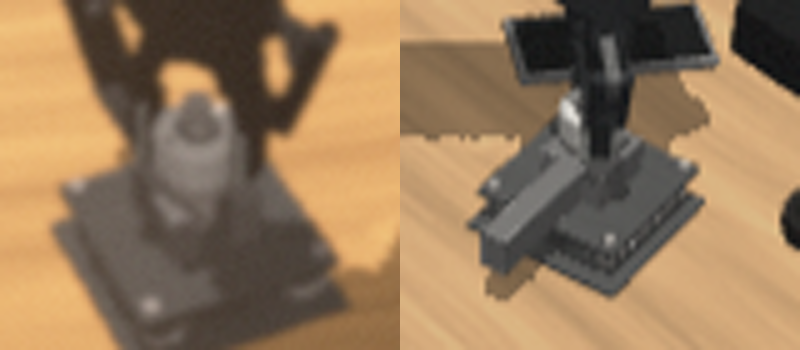

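View pics/s2.png

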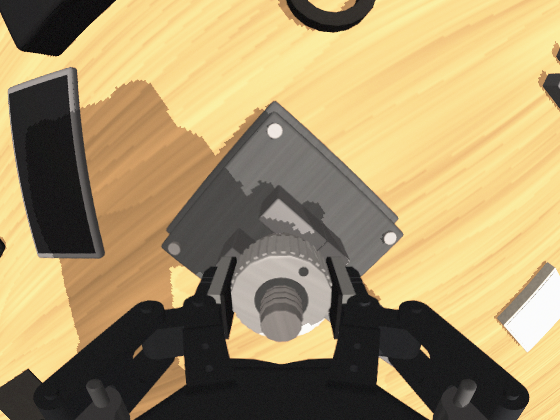

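{"fn": "apply_moves", "kwargs": {"moves": [[0, 0, 0.08, 0, 0, 0.0001, 0.5], [0, 0, 0.08, 0, 0, 0.0001, 0.5]]}}

```text
t: 26.38
tcp_pos: [0.6276, -0.0083, 0.0726]
tcp_rot: [-3.141, 0.001, -2.204]
ft_force: [1.2, -0.8, 1.0]
gripper_width: 0.043
```

```bash
python3 rd.py 6
```

```text
t 26.62 yaw -2.2035 z 0.0726 turned 4.368 Mz 0.156 sd 0.018 Mxy [-0.213 -0.377] F [ 2.11 -0.83  1.51] tau7 -0.299 0.204 w 0.043 q7 -1.82
```

{"fn": "apply_moves", "kwargs": {"moves": [[0, 0, 0, 0, 0, 0, 0], [0, 0, 0, 0, 0, 0, -0.4], [0, 0, 0, 0, 0, 0, -1], [0, 0, 0, 0, 0, 0, -1], [0, 0, 0, 0, 0, 0, -1], [0, 0, 0, 0, 0, 0, -1]]}}

```text
t: 27.38
tcp_pos: [0.6276, -0.0082, 0.0726]
tcp_rot: [-3.141, 0.001, -2.203]
ft_force: [0.0, -0.6, -0.6]
gripper_width: 0.0856
```

```bash
python3 rd.py 3;python3 - <<'E'
from h import *
cv2.imwrite('pics/u.png',env.capture('wrist'))
E
```

```text
t 27.48 yaw -2.2035 z 0.0726 turned 4.368 Mz 0.009 sd 0.033 Mxy [-0.024  0.009] F [ 0.02 -0.6   0.16] tau7 -0.0 0.0 w 0.0857 q7 -1.82
```

View pics/u.png

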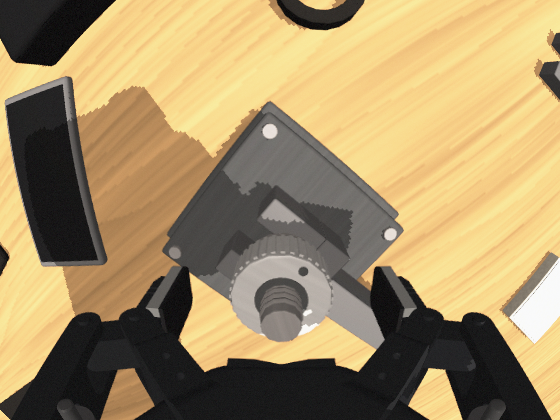

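{"fn": "apply_moves", "kwargs": {"moves": [[0, 0, 0, 0, 0, -0.05, -1], [0, 0, 0, 0, 0, -0.11, -1], [0, 0, 0, 0, 0, -0.17, -1], [0, 0, 0, 0, 0.05, -0.2, -1], [0, 0, 0, 0, 0.1, -0.2, -1], [0, 0, 0, 0, 0.1, -0.2, -1], [0, 0, 0, 0, 0.1, -0.2, -1]]}}

```text
t: 28.4
tcp_pos: [0.5632, 0.039, 0.2328]
tcp_rot: [-3.14, 0.002, -2.203]
ft_force: [0.8, -0.2, -0.0]
gripper_width: 0.0854
```

```bash
python3 - <<'E'
from h import *
ob(); im=env.capture('wrist'); c=cal('wrist'); 
rs=env.regions_of('wrist','gauge_tall')
for r in rs: print(np.round(r['box']),round(r['conf'],2),at_z('wrist',r['box'][:2],.06,c).round(3))
# predicted home outline at plate, overlay
for col,(x,y) in (((0,0,255),(.6271,-.0083)),):
    yaw=.247; r=np.array([[np.cos(yaw),-np.sin(yaw)],[np.sin(yaw),np.cos(yaw)]])
    P=(OUT+[0.0005,0])@r.T+[x,y]; q=proj('wrist',np.c_[P,np.full(len(P),.066)],c)
    cv2.polylines(im,[np.round(q*8).astype(int)],True,col,1,cv2.LINE_AA,3)
cv2.imwrite('pics/v.png',im)
s=env.capture('side'); sc=env.capture('scene'); a=cv2.resize(sc[200:290,235:335],(400,360),interpolation=2);b=cv2.resize(s[160:250,260:360],(400,360),interpolation=2)
cv2.imwrite('pics/v2.png',np.hstack([a,b])); cv2.imwrite('pics/v3.png',sc)
E
```

```text
t 28.4 p [0.5632 0.039  0.2328] rot [-3.1405e+00  1.9000e-03 -2.2031e+00] F [ 0.8 -0.2 -0. ] M [-0.051 -0.001  0.016] w 0.0854 q7 [-0.9   0.34  0.89  1.89 -0.3   1.05 -2.08]
[312. 128. 128. 118.] 0.56 [ 0.594 -0.02   0.06 ]
```

View pics/v.png

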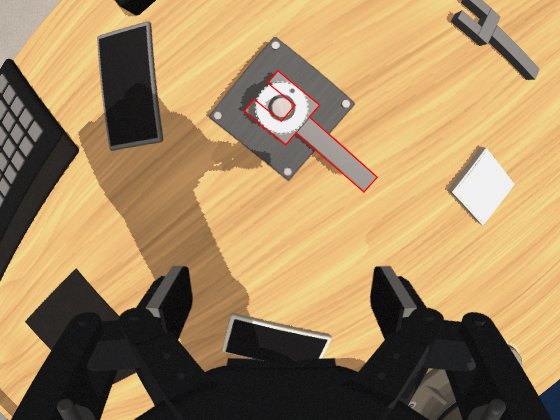

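View pics/v2.png

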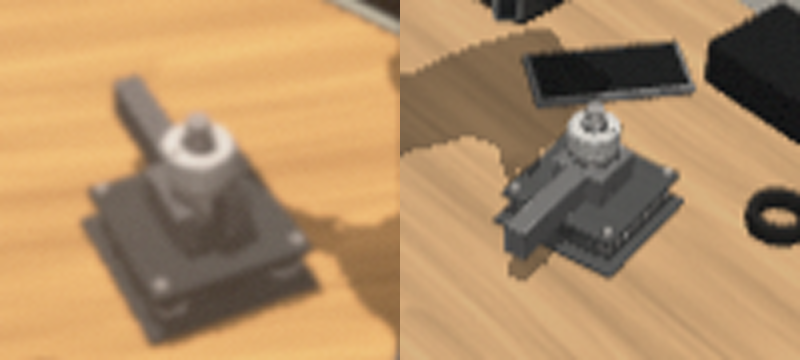

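View pics/v3.png

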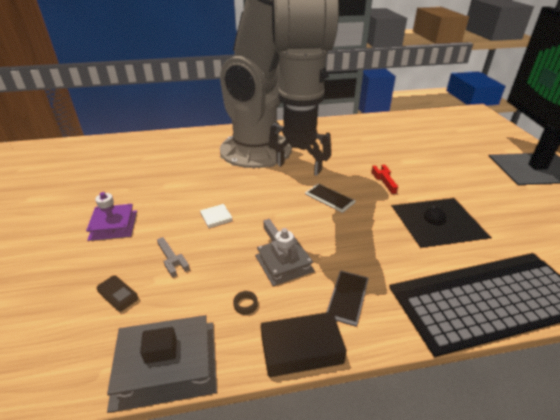

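```bash
python3 -c "
from workcell import env
print(env.close_job())"
```

```text
the job is handed in; nothing more can be done
None
```

The stop collar is set to the tall gauge. The 30 mm gauge lies flat on the top plate with its slot fully home on the post, and the collar nips it. I handed the job in at about 28.5 s of the 72 s.

- **Right gauge:** silhouette fits in the wrist and side pictures favoured 30 mm for the gauge I used and 20 mm for the other. One of the two scene-camera fits for the used gauge favoured 20 mm. I took that as image blur, because the closest wrist view clearly fitted 30 mm.
- **Seating:** the slot met the post with a 4.7 N push, and lowering it met the plate with 15 N at the height I expected. After release, the gauge matched its predicted fully-home outline in the last wrist picture.
- **Nip:** I turned the collar 4.37 rad clockwise, about 13.9 mm down. The moment held near -0.06 N m, dipped to -0.15 on first contact, then rose to +0.16 N m, and I stopped there. By turn angle and moment, the nip is roughly 6 to 18 N, below the 25 N limit; I had no direct force reading.
- **Rest of the scene:** with the arm clear and the gripper open, the last scene picture shows the bystanders, the short gauge and the red and purple look-alikes where they started. I did not test for rattle by pushing the gauge.

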